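Put the hand washer back together

ROBOT

A 6-joint arm with a two-finger parallel gripper is mounted at the origin on the work surface. World frame = base frame: x ahead of the robot, y to its left, z up, the work surface at z = 0. Lengths are in m, angles in rad, forces in N, time in s.
With the tool pointing down it reaches from about 0.425 to 0.95 m from the base axis. Payload 3.5 kg.
Tool frame: the origin (TCP) lies at the very end of the fingers, on their centre line; the grasp point (between the pads) lies 19 mm behind it; x points along the fingers, z is the direction in which the jaws open and shut, and the axes are right-handed (so a half turn about x gives the same grasp; the last joint's range is limited). The gripper opens to 85 mm and grips with 20 to 120 N. Pads are 22 mm wide; open, the fingers measure 114 mm over their backs; the gripper's body (76 mm by 85 mm) begins 54 mm behind the grasp point. The pads swing forward as they close: fully open they stand 13 mm farther back than shut.
Start: joints at [0.967, 0.286, 1.577, -0, 1.279, -0.15], TCP at [0.296, 0.607, 0.197] pointing down, gripper open.
Joint ranges: [-2.77, 2.77], [-0.9, 2.22], [0.21, 2.48], [-1.53, 4.67], [0.24, 2.81], [-2.84, 2.84]. Speed limits (rad/s): [2.79, 2.79, 3.14, 3.14, 3.14, 3.14].

INTERFACE

Orientations are given as a unit quaternion [x, y, z, w].
In Python, from plant import ctrl, cams gives the robot as it stands.
- The arm moves only by the tool play_rows, never from a script. Its argument "rows" is a list of rows, each a list of 3 entries, a list of its own where there are three numbers: the opening in per cent of the stroke, from 0 (shut) to 100 (fully open), then the shift along the tool's x, y, z in units of 0.3 m (1.0 is 0.3 m), then the turn, a rotation vector about the tool's x, y, z in units of pi/2 rad (1.0 is pi/2 rad). A call has 1 to 10 rows; each row is the pose to reach, as a shift and turn from the pose commanded when the call began, along the tool's axes at that moment; what a row does not reach only later rows make up. A row lasts 1/12 s, in which the tool goes at most 41.7 mm and 7.16 degrees, less where a joint would pass 70% of its speed; a pose out of reach is approached as far as the arm can. A call with a number of a shift or a turn outside -1 to 1 is refused whole. A call with a gripper value outside its range is refused whole. The fingers move at their own pace and stop on an object; "force" is the grip in N (left out, the last holds). Time passes only in rows, so rows that repeat a pose let the fingers close. It gives the time, the measured TCP pose, the force and the opening at its end, in the units of the state.
- ctrl.get_state(): the state, without advancing time (a new reading comes with each control period).
- cams.read_camera(name): name is "side" or "top"; returns a dict with "color" (384x512x3 uint8, red, green, blue), "fx", "fy", "cx", "cy" (pixels), "view" (4x4, takes a point from world to camera coordinates). Camera axes: x right, y down, z forward; pixel columns grow to the right and rows downward; lengths in m; the calibration is good to about 2 mm. A picture is of the moment at which its call begins. There is no depth.
- ctrl.sign_off(): hands the job in, once; it reports no verdict.
The state is a dict: "time": time; "qpos": joint angles; "dq": joint speeds; "joint_efforts": joint torques, N m; "eef_pos": TCP position; "tcp_rot": TCP orientation; "contact_force": force on the tool from outside, world axes, zero at the start; "wrist_torque": the same for the moment, N m; "opening": opening from 0.0 (shut) to 1.0 (fully open).
Only numpy, scipy, OpenCV 4.12 (cv2) and the standard library are available. Lean on these libraries where they do the work, as an engineer would, in place of code of your own. Each camera call takes 0.05 s, during which the arm holds its last target. There are 200 camera calls.

TASK

The little hand washer for delicates has been rinsed and its parts are lying about the counter. Put it back together where the white tub stands: first the teal basket upright in the tub, then the navy agitator down over the basket's post, then the lid fully home on the tub's rim, and last the yellow stopper fully home in the lid's filler neck. Lower each part into place rather than dropping it, let go of everything, and do not push or knock over the red jug, the white bottle or the scrubbing brush.

Things in the scene. Friction and masses are not known exactly. Their poses are not given: they have to be found in the camera images.
- tub: White round open tub with a grey rim band, fast on the counter by its suction foot, 142 mm high, 207 mm across the rim outside; inside clear width 172 mm at the floor, 188 mm at the rim; floor 5 mm thick with a pivot pin (12 mm wide, 12 mm high) in the middle. Stands in any of four places in a row across the counter. Origin: centre of its underside, z up.
- basket: Teal slotted basket, 169 mm across the rim, 105 mm high, with a 28 mm round post at its centre up to 110 mm (top 13 mm a cone); lift it by the post, gripping 80 to 97 mm up. Its floor is 11 mm above the underside; below are feet and a 34 mm socket for the tub's pin. In the tub its origin is 5 mm above the tub's. About 0.18 kg. Origin: centre of its underside, z up.
- agitator: Navy agitator, standing: round sleeve 44 mm wide, 112 mm high, closed on top, open below (bore 36 mm wide, 103 mm deep), foot skirt 116 mm across, four fins 64 mm high. Grip the sleeve 85 to 108 mm up. On the basket's post it rests on the basket's floor, origin 11 mm above the basket's. About 0.13 kg. Origin: centre of its underside, z up.
- lid: Pale blue-grey lid, 206 mm across, right way up: skirt 180 mm wide, 8 mm deep, rim plate 6 mm thick, fixed grey knob 44 mm wide from 22 to 52 mm up (grip it 30 to 48 mm up; its own +y and -y sides are clear), white filler neck on its +x side. Home on the tub (4 mm play), any way round, origin 134 mm above the tub's. About 0.22 kg. Origin: centre of the skirt's underside, z up.
- neck (a point): Centre of the mouth of the lid's filler neck, 66 mm along the lid's +x from its centre and 30 mm above its underside; axes as the lid's. Round hole 38 mm wide, 16 mm deep, dark bottom; neck 48 mm outside. The knob's side is 44 mm away and its top 22 mm higher.
- stopper: Yellow stopper standing on its stem (30 mm wide, 14 mm long, bevelled foot); flange 54 mm wide, 14 to 19 mm up; upright grip tab 19 to 45 mm up, 12 mm thick along its own y, 36 mm long along its x. Home in the neck (any yaw), flange on the mouth, its origin is 14 mm below point neck. About 0.03 kg. Origin: centre of its underside, z up.
- jug: Bystander: red detergent jug with a white cap, 75 x 115 mm, 210 mm high, on the far left of the counter. Leave it alone. Origin: centre of its underside.
- bleach: Bystander: white bottle with a black cap, 68 mm in diameter, 210 mm high, on the far right of the counter. Leave it alone. Origin: centre of its underside.
- brush: Bystander: green scrubbing brush with a bow handle, 130 x 52 mm, 65 mm high, near the far edge. Leave it alone. Origin: centre of its underside.

How it is judged:
By the outcome, as a careful person would: the job done as asked, in the order asked, and still so for the second after the job is handed in, with the robot touching nothing.
It also fails if it takes over 128 s, if anything falls off the work surface, if the arm or the gripper's body presses on something with over 40 N, if the wrist force passes 120 N, or if a joint passes its speed limit or range.

## Working session

There is one attempt and no reset: what is moved stays moved. The work goes in short steps, Python scripts to look and compute and a tool call to move; the robot and the scene stay as the last step left them, time stands still between calls to the robot, and variables do not carry over. Pictures are saved under pics/ and viewed, about 12 in all and at most 16, crops included, and the job is handed in when it is done.

Besides the shell and the picture viewer there is one more tool, called after "Request:" as name([rows], argument=value, ...), one row to a line, values as JSON. play_rows: Moves the arm, as the interface text tells. Shifts and turns lie within -1 to 1; 1 stands for 0.3 m of shift or pi/2 rad of turn. Its arguments: {"type":"object","properties":{"rows":{"type":"array"},"force":{"type":"number"}},"required":["rows"]}

```bash
ls; mkdir -p pics; python3 - <<'E'
from plant import ctrl,cams
import cv2,numpy as np
s=ctrl.get_state();print({k:np.round(v,3).tolist() for k,v in s.items()})
for n in("side","top"):
    c=cams.read_camera(n);cv2.imwrite(f"pics/{n}0.png",c["color"][:,:,::-1]);print(n,c["fx"],c["fy"],c["cx"],c["cy"],np.round(c["view"],3).tolist())
E
```

```text
pics
{'time': 0.0, 'qpos': [0.967, 0.287, 1.578, -0.0, 1.279, -0.15], 'dq': [0.0, -0.001, 0.001, 0.0, -0.002, 0.001], 'joint_efforts': [-0.0, -40.597, -29.263, -0.0, 0.006, -0.0], 'eef_pos': [0.295, 0.606, 0.195], 'tcp_rot': [-0.375, 0.6, 0.374, 0.599], 'contact_force': [0.388, 0.024, 0.299], 'wrist_torque': [-0.004, 0.028, 0.006], 'opening': 1.0}
side 473.4662958513377 473.4662958513377 247.54906342195375 186.6197687876172 [[0.713, -0.702, -0.001, -0.414], [-0.441, -0.447, -0.778, 0.31], [0.546, 0.555, -0.628, 0.899], [0.0, 0.0, 0.0, 1.0]]
top 417.14256746570067 417.14256746570067 252.5268182937057 195.20397803166628 [[0.015, -1.0, 0.01, -0.004], [-0.995, -0.016, -0.1, 0.596], [0.101, -0.008, -0.995, 1.125], [0.0, 0.0, 0.0, 1.0]]
```

View pics/top0.png

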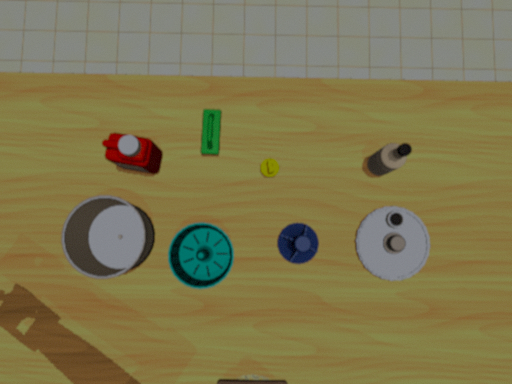

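View pics/side0.png

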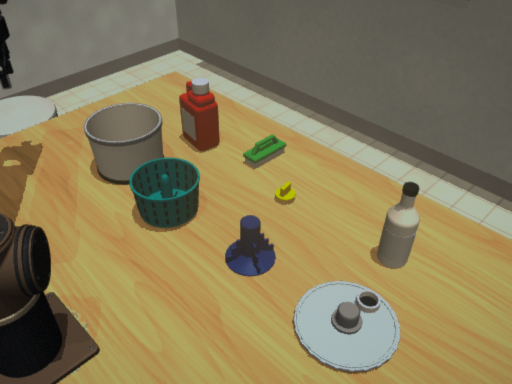

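```bash
cat > h.py <<'E'
import numpy as np,cv2
from plant import ctrl,cams
from scipy.optimize import least_squares
class V:
    def __init__(s,n):
        s.c=cams.read_camera(n);s.img=s.c["color"];M=np.array(s.c["view"]);s.R=M[:3,:3];s.t=M[:3,3];s.o=-s.R.T@s.t
        s.hsv=cv2.cvtColor(s.img,cv2.COLOR_RGB2HSV)
    def ray(s,uv):
        uv=np.atleast_2d(np.asarray(uv,float));c=s.c
        return np.c_[(uv[:,0]-c["cx"])/c["fx"],(uv[:,1]-c["cy"])/c["fy"],np.ones(len(uv))]@s.R
    def cast(s,uv,z):
        d=s.ray(uv);return s.o[:2]+d[:,:2]*((z-s.o[2])/d[:,2])[:,None]
    def proj(s,p):
        q=np.atleast_2d(p)@s.R.T+s.t;c=s.c
        return np.c_[q[:,0]/q[:,2]*c["fx"]+c["cx"],q[:,1]/q[:,2]*c["fy"]+c["cy"]]
    def mask(s,lo,hi,box=None):
        m=cv2.inRange(s.hsv,np.array(lo),np.array(hi))
        if box: k=np.zeros_like(m);x0,y0,x1,y1=box;k[y0:y1,x0:x1]=255;m&=k
        return m
    def blob(s,m):
        cs,_=cv2.findContours(m,cv2.RETR_EXTERNAL,cv2.CHAIN_APPROX_NONE)
        return max(cs,key=cv2.contourArea)[:,0,:]
def circ(P,r=None):
    # robust circle fit -> centre, radius, rms
    c0=P.mean(0)
    f=(lambda p:np.hypot(*(P-p[:2]).T)-(r or p[2]))
    a=least_squares(f,[*c0,r or .1],loss="soft_l1",f_scale=.002)
    return np.round(a.x,4),np.round(np.median(np.abs(f(a.x))),4)
E
python3 - <<'E'
from h import *
t=V("top");s=V("side");print(t.o,s.o)
for n,p in dict(tub=(108,238),pin=(121,237),bask=(204,254),agi=(303,244),stop=(270,168),knob=(396,243),neck=(396,219)).items():
    print(n,t.hsv[p[1],p[0]],t.cast(p,{'tub':.142,'pin':.017,'bask':.11,'agi':.112,'stop':.045,'knob':.052,'neck':.03}[n]))
for n,lo,hi,zz in(("bask",(80,80,20),(95,255,255),.105),("agi",(105,100,20),(130,255,255),0.),("stop",(24,180,90),(35,255,255),.017)):
    b=t.blob(t.mask(lo,hi,(150,120,340,300)));print(n,len(b),b.min(0),b.max(0),circ(t.cast(b,zz)))
a=np.hstack([cv2.resize(t.img[y:y+h,x:x+w],None,fx=k,fy=k,interpolation=2) for x,y,w,h,k in((50,180,200,120,2),(250,140,200,150,2))][:1])
A=cv2.resize(t.img[140:300,50:250],None,fx=4,fy=3.75//1*1,interpolation=2) if 0 else cv2.resize(t.img[150:300,60:250],(760,600),interpolation=2)
B=cv2.resize(t.img[150:290,250:440],(760,560),interpolation=2)
for n,i in(("zA",A),("zB",B)): cv2.imwrite(f"pics/{n}.png",np.clip(i[:,:,::-1]*1.6,0,255).astype(np.uint8))
E
```

```text
[0.47943055 0.01505611 1.17909154] [-0.05936593 -0.65118967  0.80523716]
tub [110  16 144] [[0.4724344  0.36099538]]
pin [  9  22 115] [[0.4748866  0.36702745]]
bask [ 88 255  59] [[0.43558037 0.1269414 ]]
agi [114 114 101] [[ 0.46462568 -0.12416464]]
stop [ 31 255 136] [[ 0.67008678 -0.04133395]]
knob [ 16  33 115] [[ 0.47027409 -0.38279408]]
neck [170  25  31] [[ 0.53599366 -0.3918332 ]]
bask 183 [168 223] [233 288] (array([0.4329, 0.1362, 0.0815]), np.float64(0.0006))
agi 109 [278 224] [317 262] (array([ 0.4662, -0.1235,  0.0533]), np.float64(0.0006))
stop 51 [260 158] [278 176] (array([ 0.6769, -0.0402,  0.0257]), np.float64(0.0006))
```

View pics/zA.png

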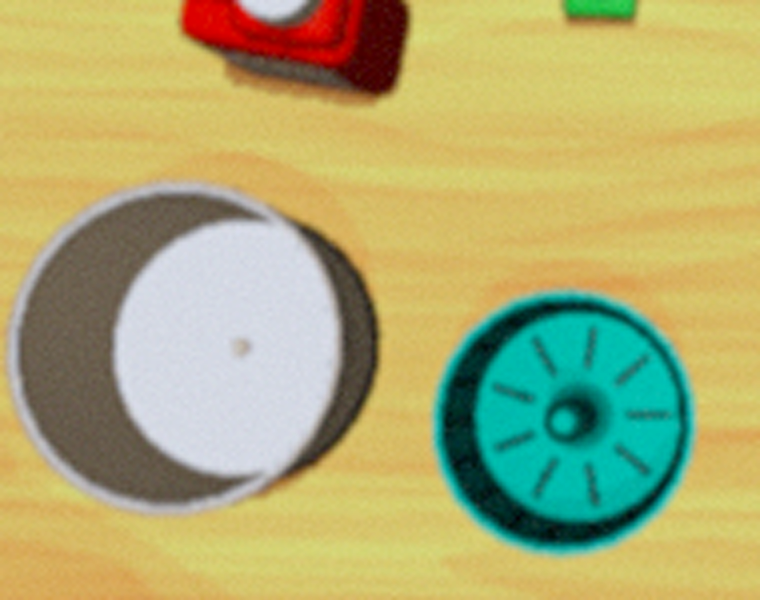

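View pics/zB.png

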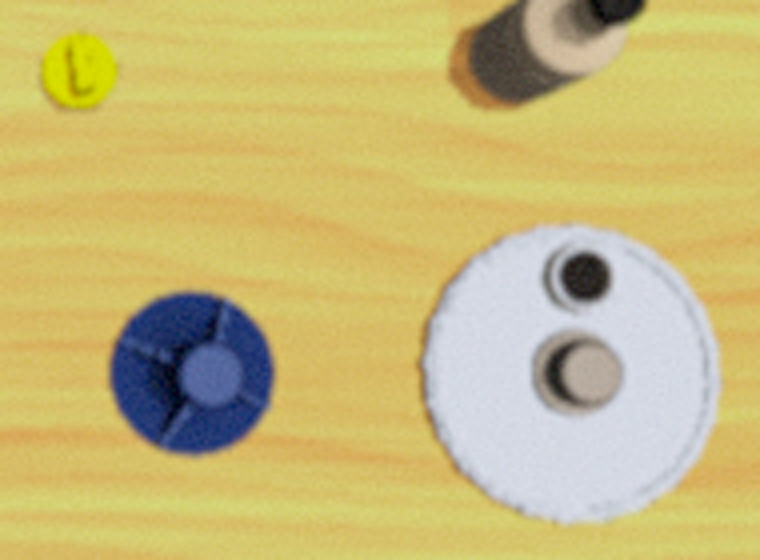

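```bash
python3 - <<'E'
from h import *
t=V("top");s=V("side")
m=t.mask((0,0,20),(179,75,255),(350,190,440,295));b=t.blob(m);print("lid",b.min(0),b.max(0),circ(t.cast(b,.012)),circ(t.cast(b,.012),.103))
m=t.mask((0,0,20),(179,75,255),(55,190,160,285));b=t.blob(m)
P=t.cast(b,.142);l=b[b[:,0]<100];print("tub",b.min(0),b.max(0),circ(t.cast(l,.142)),circ(t.cast(l,.142),.1035))
# tub floor (white disc) + pin
m=t.mask((0,0,170),(179,60,255),(85,200,150,275));f=t.blob(m);fl=f[(f[:,0]<115)&(f[:,0]>80)];print("floor",circ(t.cast(fl,.005),.086))
# hole, knob
m=t.mask((0,0,0),(179,255,60),(385,205,410,232));b=t.blob(m);c=b.mean(0);print("hole",c,t.cast(c,.03),t.cast(b.mean(0),.016),b.min(0),b.max(0))
m=t.mask((5,20,90),(30,75,130),(382,228,412,258));b=t.blob(m);(x,y),r=cv2.minEnclosingCircle(b);print("knob",x,y,r,t.cast((x,y),.052))
for n,p,z in(("post",(202,254.5),.108),("sleeve",(303,243.75),.112),("pin",(120.,236.75),.017)):print(n,t.cast(p,z))
# sleeve top by brightness
m=t.mask((105,60,85),(130,255,255),(290,230,318,258));b=t.blob(m);(x,y),r=cv2.minEnclosingCircle(b);print("slv",x,y,r,t.cast((x,y),.112))
I=cv2.resize(s.img,None,fx=1.5,fy=1.5)
th=np.linspace(0,6.28,60)
for x,y,z,r in((.4329,.1362,.105,.0845),(.435,.134,.11,.005),(.466,-.1235,0,.058),(.466,-.1235,.112,.022),(.677,-.0402,.017,.027),(.469,-.382,.052,.022),(.469,-.382,.011,.103),(.475,.367,.142,.1035)):
    for u in s.proj(np.c_[x+r*np.cos(th),y+r*np.sin(th),0*th+z]): cv2.circle(I,tuple(int(v*1.5) for v in u),0,(255,255,255),1)
cv2.imwrite("pics/s1.png",np.clip(I[:,:,::-1]*1.4,0,255).astype(np.uint8))
E
```

```text
lid [355 206] [430 280] (array([ 0.4708, -0.3876,  0.1033]), np.float64(0.0007)) (array([ 0.4707, -0.3876,  0.103 ]), np.float64(0.0006))
tub [ 61 195] [153 278] (array([0.4768, 0.3732, 0.1022]), np.float64(0.0006)) (array([0.4769, 0.3715, 0.1035]), np.float64(0.0006))Traceback (most recent call last):
  File "<stdin>", line 7, in <module>
  File "h.py", line 22, in blob
    return max(cs,key=cv2.contourArea)[:,0,:]
           ~~~^^^^^^^^^^^^^^^^^^^^^^^^
ValueError: max() iterable argument is empty
```

```bash
python3 - <<'E'
from h import *
t=V("top");s=V("side")
m=t.mask((0,0,135),(179,60,255),(85,200,145,275));f=t.blob(m);fl=f[(f[:,0]<115)];print("floor",f.min(0),f.max(0),circ(t.cast(fl,.005),.086))
m=t.mask((0,0,0),(179,255,60),(385,205,410,232));b=t.blob(m);c=b.mean(0);print("hole",c,t.cast(c,.03),t.cast(c,.016),b.min(0),b.max(0))
m=t.mask((5,20,90),(30,75,130),(382,228,412,258));b=t.blob(m);(x,y),r=cv2.minEnclosingCircle(b);print("knob",x,y,r,t.cast((x,y),.052))
for n,p,z in(("post",(202,254.5),.108),("sleeve",(303,243.75),.112),("pin",(120.,236.75),.017)):print(n,t.cast(p,z))
m=t.mask((105,60,85),(130,255,255),(290,230,318,258));b=t.blob(m);(x,y),r=cv2.minEnclosingCircle(b);print("slv",x,y,r,t.cast((x,y),.112))
I=cv2.resize(s.img,None,fx=1.5,fy=1.5)
th=np.linspace(0,6.28,60)
for x,y,z,r in((.4329,.1362,.105,.0845),(.435,.134,.11,.005),(.466,-.1235,0,.058),(.466,-.1235,.112,.022),(.677,-.0402,.017,.027),(.470,-.386,.052,.022),(.4708,-.3876,.011,.103),(.476,.370,.142,.1035)):
    for u in s.proj(np.c_[x+r*np.cos(th),y+r*np.sin(th),0*th+z]): cv2.circle(I,tuple(int(v*1.5) for v in u),0,(255,255,255),1)
cv2.imwrite("pics/s1.png",np.clip(I[:,:,::-1]*1.4,0,255).astype(np.uint8))
E
```

```text
floor [ 90 206] [142 267] (array([0.477 , 0.3715, 0.086 ]), np.float64(0.0007))
hole [395.90625 218.96875] [[ 0.53607587 -0.39157504]] [[ 0.53676601 -0.39652924]] [390 214] [401 224]
knob 393.8888854980469 242.37037658691406 10.447566032409668 [[ 0.47187349 -0.37712015]]
post [[0.43416367 0.13219328]]
sleeve [[ 0.46525759 -0.12416265]]
pin [[0.4755314  0.36981456]]
slv 302.75 243.25 7.288790225982666 [[ 0.46651197 -0.12352177]]
```

View pics/s1.png

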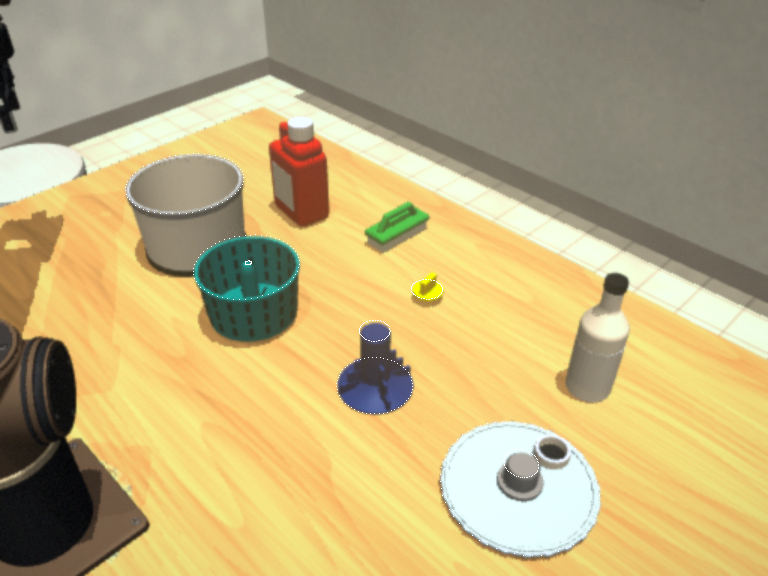

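Request:
play_rows([
  [100, [-0.18, 0, 0], [-0.289, 0, 0]],
  [100, [-0.18, 0, 0], [-0.289, 0, 0]],
  [100, [-0.18, -0.55, -0.61], [-0.289, 0, 0]],
  [100, [-0.18, -0.55, -0.61], [-0.289, 0, 0]],
  [100, [-0.18, -0.55, -0.61], [-0.289, 0, 0]],
  [100, [-0.18, -0.55, -0.61], [-0.289, 0, 0]],
  [100, [-0.18, -0.55, -0.61], [-0.289, 0, 0]],
  [100, [-0.18, -0.55, -0.61], [-0.289, 0, 0]],
  [100, [-0.18, -0.55, -0.61], [-0.289, 0, 0]],
  [100, [-0.18, -0.55, -0.61], [-0.289, 0, 0]],
], force=40)

```text
time: 1.23
eef_pos: [0.3646, 0.3685, 0.2511]
tcp_rot: [-0.499, 0.5, 0.499, 0.501]
contact_force: [-0.0, 0.6, 1.1]
opening: 0.996
```

```bash
cat >> h.py <<'E'
from scipy.spatial.transform import Rotation as Ro
def go(x,y,z,yaw=None):
    # shift in units from measured pose to world target; print jaw yaw (deg)
    s=ctrl.get_state();R=Ro.from_quat(s["tcp_rot"]);p=np.array(s["eef_pos"]);a=R.as_matrix()
    print("t",round(s["time"],2),"tcp",np.round(p,4),"jaw yaw",np.round(np.degrees(np.arctan2(a[1,2],a[0,2])),2),"xaxis",np.round(a[:,0],3),"open",round(s["opening"],3),"F",np.round(s["contact_force"],1))
    print("shift",np.round(a.T@(np.array([x,y,z])-p)/.3,4))
E
python3 - <<'E'
from h import *
go(.434,.1325,.20)
t=V("top")
b=t.blob(t.mask((80,80,20),(95,255,255),(150,190,240,300)));c=t.cast(b,.105);print(len(b))
l=c[c[:,1]>.12];print(circ(l,.0845),circ(l))
E
```

```text
t 1.23 tcp [0.3646 0.3685 0.2511] jaw yaw 89.81 xaxis [ 0.001  0.001 -1.   ] open 0.996 F [-0.   0.6  1.1]
shift [ 0.1697 -0.2338 -0.7861]
183
(array([0.4329, 0.1324, 0.0845]), np.float64(0.0012)) (array([0.4329, 0.1364, 0.0812]), np.float64(0.0006))
```

Request:
play_rows([
  [100, [0, -0.232, -0.786], [0, 0, 0]],
  [100, [0, -0.232, -0.786], [0, 0, 0]],
  [100, [0, -0.232, -0.786], [0, 0, 0]],
  [100, [0, -0.232, -0.786], [0, 0, 0]],
  [100, [0, -0.232, -0.786], [0, 0, 0]],
  [100, [0, -0.232, -0.786], [0, 0, 0]],
  [100, [0.2, -0.232, -0.786], [0, 0, 0]],
  [100, [0.3, -0.232, -0.786], [0, 0, 0]],
  [100, [0.35, -0.232, -0.786], [0, 0, 0]],
  [100, [0.35, -0.232, -0.786], [0, 0, 0]],
])

```text
time: 2.12
eef_pos: [0.4294, 0.1346, 0.1396]
tcp_rot: [-0.497, 0.503, 0.503, 0.497]
contact_force: [-0.4, -0.0, -0.7]
opening: 1.002
```

```bash
python3 - <<'E'
from h import *
go(.4335,.1325,.069)
E
```

```text
t 2.12 tcp [0.4294 0.1346 0.1396] jaw yaw 90.07 xaxis [-0.012 -0.001 -1.   ] open 1.002 F [-0.4 -0.  -0.7]
shift [ 0.2352 -0.0164 -0.0068]
```

Request:
play_rows([
  [100, [0, -0.008, -0.006], [0, 0, 0]],
  [100, [0.1, -0.008, -0.006], [0, 0, 0]],
  [100, [0.18, -0.008, -0.006], [0, 0, 0]],
  [100, [0.232, -0.008, -0.006], [0, 0, 0]],
  [100, [0.232, -0.008, -0.006], [0, 0, 0]],
  [100, [0.232, -0.008, -0.006], [0, 0, 0]],
])

```text
time: 2.62
eef_pos: [0.4376, 0.133, 0.0779]
tcp_rot: [0.501, -0.499, -0.5, -0.5]
contact_force: [1.3, -0.7, 0.6]
opening: 0.999
```

```bash
python3 - <<'E'
from h import *
go(.4335,.1325,.069)
E
```

```text
t 2.62 tcp [0.4376 0.133  0.0779] jaw yaw 90.08 xaxis [ 0.002  0.    -1.   ] open 0.999 F [ 1.3 -0.7  0.6]
shift [ 0.0295  0.0136 -0.0017]
```

Request:
play_rows([
  [100, [0.028, 0.01, -0.002], [0, 0, 0]],
  [100, [0.028, 0.01, -0.002], [0, 0, 0]],
  [100, [0.028, 0.01, -0.002], [0, 0, 0]],
  [20, [0.028, 0.01, -0.002], [0, 0, 0]],
  [10, [0.028, 0.01, -0.002], [0, 0, 0]],
  [10, [0.028, 0.01, -0.002], [0, 0, 0]],
  [10, [0.028, 0.01, -0.002], [0, 0, 0]],
  [10, [0.028, 0.01, -0.002], [0, 0, 0]],
  [10, [0.028, 0.01, -0.002], [0, 0, 0]],
  [10, [0.028, 0.01, -0.002], [0, 0, 0]],
])

```text
time: 3.45
eef_pos: [0.4338, 0.132, 0.0683]
tcp_rot: [-0.5, 0.499, 0.5, 0.501]
contact_force: [0.3, 1.3, 2.2]
opening: 0.195
```

Request:
play_rows([
  [10, [0, 0, 0], [0, 0, 0]],
  [10, [0, 0, 0], [0, 0, 0]],
  [10, [0, 0, 0], [0, 0, 0]],
  [10, [0, 0, 0], [0, 0, 0]],
])

```text
time: 3.78
eef_pos: [0.4338, 0.132, 0.0683]
tcp_rot: [-0.5, 0.499, 0.5, 0.501]
contact_force: [1.5, 3.4, 5.2]
opening: 0.197
```

```bash
python3 - <<'E'
from h import *
go(.4335,.1325,.3)
E
```

```text
t 3.78 tcp [0.4338 0.132  0.0683] jaw yaw 89.99 xaxis [ 0.002  0.001 -1.   ] open 0.197 F [1.5 3.4 5.2]
shift [-7.725e-01 -4.000e-04  2.300e-03]
```

Request:
play_rows([
  [60, [0, 0, 0], [0, 0, 0]],
  [60, [0, 0, 0], [0, 0, 0]],
  [60, [0.03, 0, 0], [0, 0, 0]],
  [60, [0.03, 0, 0], [0, 0, 0]],
  [10, [0.03, 0, 0], [0, 0, 0]],
  [10, [0.03, 0, 0], [0, 0, 0]],
  [10, [0.03, 0, 0], [0, 0, 0]],
  [10, [0.03, 0, 0], [0, 0, 0]],
  [10, [0.03, 0, 0], [0, 0, 0]],
  [10, [0.03, 0, 0], [0, 0, 0]],
])

```text
time: 4.62
eef_pos: [0.4328, 0.1316, 0.0584]
tcp_rot: [-0.5, 0.5, 0.5, 0.5]
contact_force: [-0.1, 0.3, -0.9]
opening: 0.29
```

```bash
python3 - <<'E'
from h import *
go(.4335,.1325,.3)
s=V("side");I=cv2.resize(s.img[90:270,60:300],(800,600),interpolation=2)
cv2.imwrite("pics/g1.png",np.clip(I[:,:,::-1]*1.6,0,255).astype(np.uint8))
E
```

```text
t 4.62 tcp [0.4328 0.1316 0.0584] jaw yaw 90.01 xaxis [-0. -0. -1.] open 0.29 F [-0.1  0.3 -0.9]
shift [-0.8052 -0.0021  0.0028]
```

View pics/g1.png

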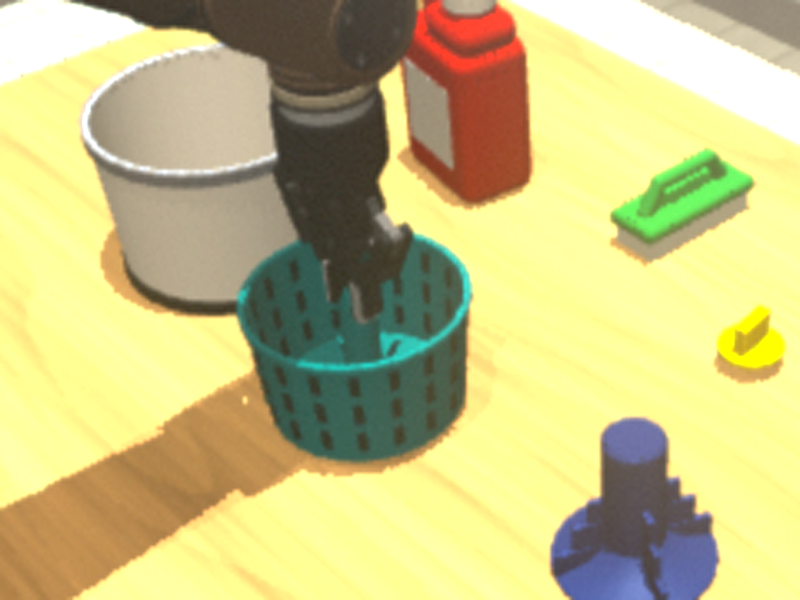

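Request:
play_rows([
  [10, [-0.1, 0, 0], [0, 0, 0]],
  [10, [-0.2, 0, 0], [0, 0, 0]],
  [10, [-0.3, 0, 0], [0, 0, 0]],
  [10, [-0.4, 0, 0], [0, 0, 0]],
  [10, [-0.5, 0, 0], [0, 0, 0]],
  [10, [-0.58, 0, 0], [0, 0, 0]],
  [10, [-0.58, 0, 0], [0, 0, 0]],
  [10, [-0.58, 0, 0], [0, 0, 0]],
])

```text
time: 5.33
eef_pos: [0.4338, 0.1318, 0.234]
tcp_rot: [-0.501, 0.499, 0.499, 0.501]
contact_force: [0.4, 0.4, -2.0]
opening: 0.289
```

```bash
python3 - <<'E'
from h import *
go(.4765,.371,.232)
E
```

```text
t 5.33 tcp [0.4338 0.1318 0.234 ] jaw yaw 90.01 xaxis [ 0.004  0.    -1.   ] open 0.289 F [ 0.4  0.4 -2. ]
shift [ 0.0074 -0.1424  0.7974]
```

Weight 2 N is carried. Across to the tub.

Request:
play_rows([
  [10, [0, -0.02, 0.1], [0, 0, 0]],
  [10, [0, -0.04, 0.2], [0, 0, 0]],
  [10, [0, -0.06, 0.3], [0, 0, 0]],
  [10, [0, -0.08, 0.4], [0, 0, 0]],
  [10, [0, -0.1, 0.5], [0, 0, 0]],
  [10, [0, -0.12, 0.6], [0, 0, 0]],
  [10, [0, -0.14, 0.7], [0, 0, 0]],
  [10, [0, -0.141, 0.77], [0, 0, 0]],
  [10, [0, -0.141, 0.797], [0, 0, 0]],
  [10, [0, -0.141, 0.797], [0, 0, 0]],
])

```text
time: 6.17
eef_pos: [0.4738, 0.3715, 0.2295]
tcp_rot: [-0.5, 0.501, 0.501, 0.498]
contact_force: [-0.4, 0.0, -0.9]
opening: 0.29
```

```bash
python3 - <<'E'
from h import *
go(.4765,.371,.07)
t=V("top");s=V("side")
for n,v in(("t",t),("s",s)):
    b=v.blob(v.mask((80,80,20),(95,255,255)));z=.234-.0584+.105
    c=v.cast(b,z);print(n,len(b),b.min(0),b.max(0),circ(c),circ(c,.0845))
    if n=="t":
        l=c[c[:,1]>.38];print(circ(l,.0845))
I=np.hstack([cv2.resize(s.img[70:220,50:250],(400,300)),cv2.resize(t.img[160:310,30:230],(400,300))])
cv2.imwrite("pics/g2.png",np.clip(I[:,:,::-1]*1.6,0,255).astype(np.uint8))
E
```

```text
t 6.17 tcp [0.4738 0.3715 0.2295] jaw yaw 90.14 xaxis [-0.004 -0.002 -1.   ] open 0.29 F [-0.4  0.  -0.9]
shift [ 5.316e-01 -1.130e-02 -5.000e-04]
t 296 [ 57 199] [128 275] (array([0.482 , 0.347 , 0.0689]), np.float64(0.0088)) (array([0.4747, 0.365 , 0.0845]), np.float64(0.0045))
(array([0.5109, 0.3243, 0.0845]), np.float64(0.0074))
s 263 [80 62] [148 123] (array([0.4146, 0.2956, 0.1089]), np.float64(0.0344)) (array([0.4152, 0.2916, 0.0845]), np.float64(0.0322))
```

View pics/g2.png

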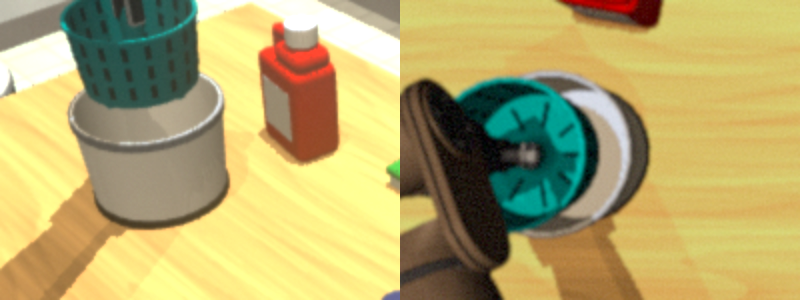

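Request:
play_rows([
  [10, [0, -0.009, 0], [0, 0, 0]],
  [10, [0, -0.009, 0], [0, 0, 0]],
  [10, [0.06, -0.009, 0], [0, 0, 0]],
  [10, [0.12, -0.009, 0], [0, 0, 0]],
  [10, [0.18, -0.009, 0], [0, 0, 0]],
  [10, [0.24, -0.009, 0], [0, 0, 0]],
  [10, [0.29, -0.009, 0], [0, 0, 0]],
  [10, [0.33, -0.009, 0], [0, 0, 0]],
  [10, [0.35, -0.009, 0], [0, 0, 0]],
  [10, [0.35, -0.009, 0], [0, 0, 0]],
])

```text
time: 7.1
eef_pos: [0.4772, 0.3698, 0.126]
tcp_rot: [-0.5, 0.501, 0.5, 0.499]
contact_force: [-1.0, -0.2, -2.1]
opening: 0.29
```

```bash
python3 - <<'E'
from h import *
go(.4765,.371,.0635)
E
```

```text
t 7.1 tcp [0.4772 0.3698 0.126 ] jaw yaw 89.97 xaxis [-0.003 -0.001 -1.   ] open 0.29 F [-1.  -0.2 -2.1]
shift [0.2083 0.0019 0.0045]
```

Request:
play_rows([
  [10, [0.04, 0.002, 0.003], [0, 0, 0]],
  [10, [0.08, 0.002, 0.003], [0, 0, 0]],
  [10, [0.11, 0.002, 0.003], [0, 0, 0]],
  [10, [0.14, 0.002, 0.003], [0, 0, 0]],
  [10, [0.16, 0.002, 0.003], [0, 0, 0]],
  [10, [0.17, 0.002, 0.003], [0, 0, 0]],
  [10, [0.18, 0.002, 0.003], [0, 0, 0]],
  [10, [0.18, 0.002, 0.003], [0, 0, 0]],
])

```text
time: 7.77
eef_pos: [0.4772, 0.3716, 0.073]
tcp_rot: [-0.5, 0.5, 0.5, 0.5]
contact_force: [-0.2, -0.5, -1.8]
opening: 0.292
```

```bash
python3 - <<'E'
from h import *
go(.4765,.371,.0635)
E
```

```text
t 7.77 tcp [0.4772 0.3716 0.073 ] jaw yaw 90.01 xaxis [-0.001 -0.    -1.   ] open 0.292 F [-0.2 -0.5 -1.8]
shift [ 0.0318  0.0022 -0.002 ]
```

Request:
play_rows([
  [10, [0.01, 0.002, -0.002], [0, 0, 0]],
  [10, [0.016, 0.002, -0.002], [0, 0, 0]],
  [10, [0.022, 0.002, -0.002], [0, 0, 0]],
  [10, [0.028, 0.002, -0.002], [0, 0, 0]],
  [10, [0.034, 0.002, -0.002], [0, 0, 0]],
  [10, [0.034, 0.002, -0.002], [0, 0, 0]],
  [10, [0.034, 0.002, -0.002], [0, 0, 0]],
])

```text
time: 8.35
eef_pos: [0.4767, 0.3711, 0.0634]
tcp_rot: [-0.5, 0.5, 0.5, 0.5]
contact_force: [0.2, -0.1, -1.4]
opening: 0.293
```

```bash
python3 - <<'E'
from h import *
go(.4765,.371,.0635)
E
```

```text
t 8.35 tcp [0.4767 0.3711 0.0634] jaw yaw 90.01 xaxis [-0. -0. -1.] open 0.293 F [ 0.2 -0.1 -1.4]
shift [-0.0003  0.0008 -0.0003]
```

Request:
play_rows([
  [10, [0.004, 0, 0], [0, 0, 0]],
  [10, [0.008, 0, 0], [0, 0, 0]],
  [10, [0.008, 0, 0], [0, 0, 0]],
  [10, [0.008, 0, 0], [0, 0, 0]],
])

```text
time: 8.68
eef_pos: [0.477, 0.3712, 0.0631]
tcp_rot: [0.5, -0.5, -0.5, -0.5]
contact_force: [-3.7, -2.0, 6.4]
opening: 0.295
```

Request:
play_rows([
  [32, [0, 0, 0], [0, 0, 0]],
  [40, [0, 0, 0], [0, 0, 0]],
  [70, [0, 0, 0], [0, 0, 0]],
  [85, [0, 0, 0], [0, 0, 0]],
  [85, [0, 0, 0], [0, 0, 0]],
  [85, [-0.13, 0, 0], [0, 0, 0]],
  [85, [-0.26, 0, 0], [0, 0, 0]],
  [100, [-0.4, 0, 0], [0, 0, 0]],
  [100, [-0.5, 0, 0], [0, 0, 0]],
  [100, [-0.6, 0, 0], [0, 0, 0]],
])

```text
time: 9.52
eef_pos: [0.4771, 0.3713, 0.2435]
tcp_rot: [-0.5, 0.499, 0.5, 0.501]
contact_force: [0.2, 0.6, -0.7]
opening: 0.998
```

Request:
play_rows([
  [100, [0, 0.03, -0.12], [0, 0, 0]],
  [100, [0, 0.03, -0.24], [0, 0, 0]],
  [100, [0, 0.03, -0.38], [0, 0, 0]],
  [100, [0, 0.03, -0.52], [0, 0, 0]],
  [100, [0, 0.03, -0.66], [0, 0, 0]],
  [100, [0, 0.03, -0.8], [0, 0, 0]],
  [100, [0, 0.03, -0.85], [0, 0, 0]],
  [100, [0, 0.03, -0.85], [0, 0, 0]],
])

```text
time: 10.18
eef_pos: [0.4679, 0.113, 0.2409]
tcp_rot: [-0.499, 0.501, 0.498, 0.501]
contact_force: [0.6, -0.2, -0.6]
opening: 1.0
```

```bash
python3 - <<'E'
from h import *
go(.4665,-.1237,.16)
t=V("top");s=V("side")
b=t.blob(t.mask((80,80,20),(95,255,255)));c=t.cast(b,.110);l=c[c[:,1]>.37];print(b.min(0),b.max(0),circ(l,.0845))
I=np.hstack([cv2.resize(s.img[70:220,50:250],(400,300)),cv2.resize(t.img[160:310,30:230],(400,300))])
cv2.imwrite("pics/g3.png",np.clip(I[:,:,::-1]*1.6,0,255).astype(np.uint8))
E
```

```text
t 10.18 tcp [0.4679 0.113  0.2409] jaw yaw 89.72 xaxis [ 0.    -0.001 -1.   ] open 1.0 F [ 0.6 -0.2 -0.6]
shift [ 0.2705  0.0008 -0.7887]
[ 75 203] [141 269] (array([0.478 , 0.37  , 0.0845]), np.float64(0.0007))
```

View pics/g3.png

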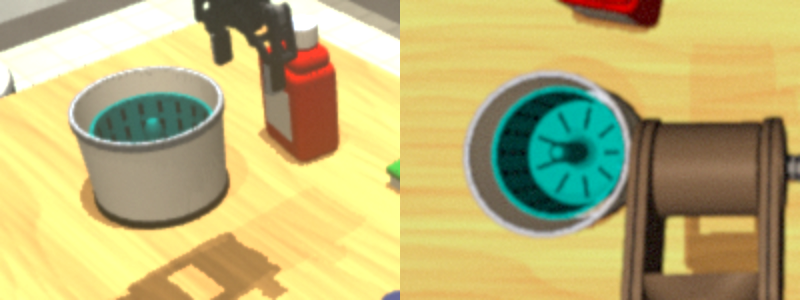

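Request:
play_rows([
  [100, [0, 0, -0.13], [0, 0, 0]],
  [100, [0, 0, -0.26], [0, 0, 0]],
  [100, [0, 0, -0.39], [0, 0, 0]],
  [100, [0, 0, -0.52], [0, 0, 0]],
  [100, [0, 0, -0.65], [0, 0, 0]],
  [100, [0, 0.002, -0.75], [0, 0, 0]],
  [100, [0.1, 0.002, -0.789], [0, 0, 0]],
  [100, [0.2, 0.002, -0.789], [0, 0, 0]],
  [100, [0.3, 0.002, -0.789], [0, 0, 0]],
  [100, [0.3, 0.002, -0.789], [0, 0, 0]],
])

```text
time: 11.12
eef_pos: [0.4635, -0.1176, 0.1442]
tcp_rot: [-0.496, 0.501, 0.505, 0.498]
contact_force: [-1.4, 0.2, -1.1]
opening: 0.996
```

```bash
python3 - <<'E'
from h import *
go(.4665,-.1237,.069)
E
```

```text
t 11.12 tcp [ 0.4635 -0.1176  0.1442] jaw yaw 90.07 xaxis [-0.011  0.006 -1.   ] open 0.996 F [-1.4  0.2 -1.1]
shift [ 0.2504 -0.0127 -0.022 ]
```

Request:
play_rows([
  [100, [0, 0, 0], [0, 0, 0]],
  [100, [0.05, 0, 0], [0, 0, 0]],
  [100, [0.12, 0, 0], [0, 0, 0]],
  [100, [0.19, 0, 0], [0, 0, 0]],
  [100, [0.24, 0, 0], [0, 0, 0]],
  [100, [0.24, 0, 0], [0, 0, 0]],
  [100, [0.24, 0, 0], [0, 0, 0]],
])

```text
time: 11.7
eef_pos: [0.4686, -0.1204, 0.0807]
tcp_rot: [0.501, -0.499, -0.5, -0.5]
contact_force: [0.4, 0.4, 0.7]
opening: 0.998
```

```bash
python3 - <<'E'
from h import *
go(.4665,-.1237,.069)
E
```

```text
t 11.7 tcp [ 0.4686 -0.1204  0.0807] jaw yaw 90.09 xaxis [ 0.002 -0.001 -1.   ] open 0.998 F [0.4 0.4 0.7]
shift [ 0.0391  0.0071 -0.011 ]
```

Request:
play_rows([
  [100, [0.036, 0.006, -0.011], [0, 0, 0]],
  [100, [0.036, 0.006, -0.011], [0, 0, 0]],
  [60, [0.036, 0.006, -0.011], [0, 0, 0]],
  [30, [0.036, 0.006, -0.011], [0, 0, 0]],
  [30, [0.036, 0.006, -0.011], [0, 0, 0]],
  [30, [0.036, 0.006, -0.011], [0, 0, 0]],
  [30, [0.036, 0.006, -0.011], [0, 0, 0]],
  [30, [0.036, 0.006, -0.011], [0, 0, 0]],
  [30, [0.036, 0.006, -0.011], [0, 0, 0]],
])

```text
time: 12.45
eef_pos: [0.4659, -0.1241, 0.0693]
tcp_rot: [0.5, -0.5, -0.5, -0.5]
contact_force: [-1.1, 1.3, 5.4]
opening: 0.48
```

```bash
python3 - <<'E'
from h import *
go(.4665,-.1237,.069)
E
```

```text
t 12.45 tcp [ 0.4659 -0.1241  0.0693] jaw yaw 90.01 xaxis [ 0.001 -0.    -1.   ] open 0.48 F [-1.1  1.3  5.4]
shift [ 0.0009 -0.0019  0.0012]
```

Request:
play_rows([
  [30, [-0.1, 0, 0], [0, 0, 0]],
  [30, [-0.2, 0, 0], [0, 0, 0]],
  [30, [-0.3, 0, 0], [0, 0, 0]],
  [30, [-0.42, 0, 0], [0, 0, 0]],
  [30, [-0.52, 0, 0.05], [0, 0, 0]],
  [30, [-0.6, 0, 0.15], [0, 0, 0]],
  [30, [-0.6, 0, 0.27], [0, 0, 0]],
  [30, [-0.6, 0, 0.39], [0, 0, 0]],
  [30, [-0.6, 0, 0.51], [0, 0, 0]],
  [30, [-0.6, 0, 0.63], [0, 0, 0]],
])

```text
time: 13.28
eef_pos: [0.4649, 0.0666, 0.2478]
tcp_rot: [-0.5, 0.5, 0.5, 0.5]
contact_force: [1.0, -0.5, -1.7]
opening: 0.485
```

```bash
python3 - <<'E'
from h import *
go(.4765,.371,.24)
E
```

```text
t 13.28 tcp [0.4649 0.0666 0.2478] jaw yaw 89.97 xaxis [ 0. -0. -1.] open 0.485 F [ 1.  -0.5 -1.7]
shift [ 0.0257 -0.0383  1.0148]
```

Request:
play_rows([
  [30, [0, 0, 0.12], [0, 0, 0]],
  [30, [0, -0.01, 0.24], [0, 0, 0]],
  [30, [0, -0.02, 0.36], [0, 0, 0]],
  [30, [0, -0.03, 0.48], [0, 0, 0]],
  [30, [0, -0.038, 0.6], [0, 0, 0]],
  [30, [0, -0.038, 0.72], [0, 0, 0]],
  [30, [0, -0.038, 0.84], [0, 0, 0]],
  [30, [0, -0.038, 0.94], [0, 0, 0]],
  [30, [0, -0.038, 1.0], [0, 0, 0]],
  [30, [0, -0.038, 1.0], [0, 0, 0]],
])

```text
time: 14.12
eef_pos: [0.4758, 0.3681, 0.2468]
tcp_rot: [-0.5, 0.499, 0.501, 0.499]
contact_force: [0.7, -0.4, -1.6]
opening: 0.482
```

Request:
play_rows([
  [30, [0, 0, 0.015], [0, 0, 0]],
  [30, [0, 0, 0.015], [0, 0, 0]],
  [30, [0, 0, 0.015], [0, 0, 0]],
])

```text
time: 14.37
eef_pos: [0.4768, 0.3687, 0.2478]
tcp_rot: [-0.5, 0.5, 0.5, 0.5]
contact_force: [0.6, -1.0, -1.8]
opening: 0.484
```

```bash
python3 - <<'E'
from h import *
go(.4765,.371,.0853)
E
```

```text
t 14.37 tcp [0.4768 0.3687 0.2478] jaw yaw 89.96 xaxis [-0.    -0.001 -1.   ] open 0.484 F [ 0.6 -1.  -1.8]
shift [0.5418 0.0008 0.008 ]
```

Request:
play_rows([
  [30, [0.06, 0, 0.007], [0, 0, 0]],
  [30, [0.12, 0, 0.007], [0, 0, 0]],
  [30, [0.17, 0, 0.007], [0, 0, 0]],
  [30, [0.2, 0, 0.007], [0, 0, 0]],
  [30, [0.23, 0, 0.007], [0, 0, 0]],
  [30, [0.26, 0, 0.007], [0, 0, 0]],
  [30, [0.29, 0, 0.007], [0, 0, 0]],
  [30, [0.29, 0, 0.007], [0, 0, 0]],
])

```text
time: 15.03
eef_pos: [0.4759, 0.3709, 0.1591]
tcp_rot: [-0.5, 0.501, 0.5, 0.499]
contact_force: [-0.1, 0.8, -1.7]
opening: 0.48
```

```bash
python3 - <<'E'
from h import *
go(.4765,.371,.0853)
E
```

```text
t 15.03 tcp [0.4759 0.3709 0.1591] jaw yaw 89.99 xaxis [-0.003 -0.002 -1.   ] open 0.48 F [-0.1  0.8 -1.7]
shift [ 0.2462 -0.0026  0.0006]
```

Bore is over the post with no contact force; continue.

Request:
play_rows([
  [30, [0.05, 0, 0], [0, 0, 0]],
  [30, [0.1, 0, 0], [0, 0, 0]],
  [30, [0.14, 0, 0], [0, 0, 0]],
  [30, [0.18, 0, 0], [0, 0, 0]],
  [30, [0.21, 0, 0], [0, 0, 0]],
  [30, [0.22, 0, 0], [0, 0, 0]],
  [30, [0.225, 0, 0], [0, 0, 0]],
  [30, [0.225, 0, 0], [0, 0, 0]],
])

```text
time: 15.7
eef_pos: [0.4769, 0.3718, 0.0938]
tcp_rot: [0.5, -0.5, -0.5, -0.5]
contact_force: [0.5, 0.8, -1.2]
opening: 0.48
```

```bash
python3 - <<'E'
from h import *
go(.4765,.371,.0853)
E
```

```text
t 15.7 tcp [0.4769 0.3718 0.0938] jaw yaw 90.01 xaxis [ 0.  0. -1.] open 0.48 F [ 0.5  0.8 -1.2]
shift [ 0.0282  0.0013 -0.0026]
```

Request:
play_rows([
  [30, [0.006, 0, 0], [0, 0, 0]],
  [30, [0.012, 0, 0], [0, 0, 0]],
  [30, [0.018, 0, 0], [0, 0, 0]],
  [30, [0.024, 0, 0], [0, 0, 0]],
  [30, [0.028, 0, 0], [0, 0, 0]],
  [30, [0.032, 0, 0], [0, 0, 0]],
  [30, [0.032, 0, 0], [0, 0, 0]],
])

```text
time: 16.28
eef_pos: [0.4769, 0.372, 0.0853]
tcp_rot: [-0.5, 0.5, 0.5, 0.5]
contact_force: [-2.2, -0.7, 3.4]
opening: 0.479
```

Request:
play_rows([
  [52, [0, 0, 0], [0, 0, 0]],
  [62, [0, 0, 0], [0, 0, 0]],
  [80, [0, 0, 0], [0, 0, 0]],
  [85, [0, 0, 0], [0, 0, 0]],
  [85, [0, 0, 0], [0, 0, 0]],
  [85, [-0.12, 0, 0], [0, 0, 0]],
  [85, [-0.25, 0, 0], [0, 0, 0]],
  [100, [-0.38, 0, 0], [0, 0, 0]],
  [100, [-0.5, 0, 0], [0, 0, 0]],
  [100, [-0.6, 0, 0], [0, 0, 0]],
])

```text
time: 17.12
eef_pos: [0.4772, 0.3719, 0.2675]
tcp_rot: [-0.5, 0.499, 0.5, 0.501]
contact_force: [1.3, 0.3, 1.1]
opening: 0.999
```

Request:
play_rows([
  [100, [0, 0, -0.13], [0, 0, 0]],
  [100, [0, 0, -0.26], [0, 0, 0]],
  [100, [0, 0, -0.39], [0, 0, 0]],
  [100, [0, 0, -0.52], [0, 0, 0]],
  [100, [0, 0, -0.65], [0, 0, 0]],
  [100, [0, 0, -0.78], [0, 0, 0]],
  [100, [0, 0, -0.91], [0, 0, 0]],
  [100, [0, 0, -1], [0, 0, 0]],
])

```text
time: 17.78
eef_pos: [0.4764, 0.0689, 0.2642]
tcp_rot: [-0.5, 0.5, 0.499, 0.5]
contact_force: [1.7, -0.1, 0.1]
opening: 0.998
```

Request:
play_rows([
  [100, [0, 0, -0.13], [0, 0, 0]],
  [100, [0, 0, -0.26], [0, 0, 0]],
  [100, [0, 0, -0.39], [0, 0, 0]],
  [100, [0, 0, -0.52], [0, 0, 0]],
  [100, [0, 0, -0.65], [0, 0, 0]],
  [100, [0, 0, -0.65], [0, 0, 0]],
])

```text
time: 18.28
eef_pos: [0.4764, -0.1292, 0.264]
tcp_rot: [-0.499, 0.502, 0.498, 0.501]
contact_force: [0.4, -0.6, 0.3]
opening: 1.0
```

```bash
python3 - <<'E'
from h import *
go(.4708,-.387,.10)
t=V("top");s=V("side")
b=t.blob(t.mask((105,60,85),(130,255,255),(60,190,160,280)));(x,y),r=cv2.minEnclosingCircle(b);print(x,y,r,t.cast((x,y),.128))
I=np.hstack([cv2.resize(s.img[70:220,50:250],(400,300)),cv2.resize(t.img[160:310,30:230],(400,300))])
cv2.imwrite("pics/g4.png",np.clip(I[:,:,::-1]*1.6,0,255).astype(np.uint8))
E
```

```text
t 18.28 tcp [ 0.4764 -0.1292  0.264 ] jaw yaw 89.61 xaxis [-0.    -0.003 -1.   ] open 1.0 F [ 0.4 -0.6  0.3]
shift [ 0.5491  0.0126 -0.8579]
104.5 235.5 7.905794143676758 [[0.47841853 0.37469398]]
```

View pics/g4.png

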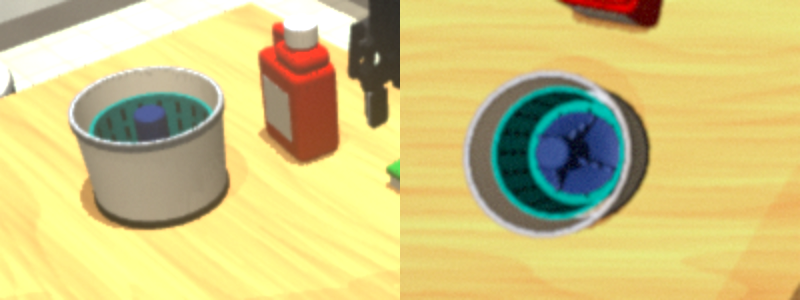

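Request:
play_rows([
  [100, [0, 0, -0.12], [0, 0, 0]],
  [100, [0, 0, -0.25], [0, 0, 0]],
  [100, [0, 0, -0.38], [0, 0, 0]],
  [100, [0, 0, -0.5], [0, 0, 0]],
  [100, [0, 0.01, -0.62], [0, 0, 0]],
  [100, [0, 0.01, -0.74], [0, 0, 0]],
  [100, [0.1, 0.01, -0.82], [0, 0, 0]],
  [100, [0.25, 0.01, -0.85], [0, 0, 0]],
  [100, [0.4, 0.01, -0.85], [0, 0, 0]],
  [100, [0.4, 0.01, -0.85], [0, 0, 0]],
])

```text
time: 19.22
eef_pos: [0.4708, -0.3735, 0.1353]
tcp_rot: [-0.495, 0.499, 0.506, 0.5]
contact_force: [-0.2, 1.4, -1.4]
opening: 1.001
```

Request:
play_rows([
  [100, [0, 0, 0], [0, 0, 0]],
  [100, [0, 0, 0], [0, 0, 0]],
  [100, [0, 0, 0], [0, 0, 0]],
])

```text
time: 19.47
eef_pos: [0.4759, -0.3789, 0.1479]
tcp_rot: [0.502, -0.5, -0.498, -0.499]
contact_force: [0.2, 0.4, 0.6]
opening: 0.999
```

```bash
python3 - <<'E'
from h import *
go(.4708,-.387,.018)
E
```

```text
t 19.47 tcp [ 0.4759 -0.3789  0.1479] jaw yaw 90.1 xaxis [ 0.004 -0.004 -1.   ] open 0.999 F [0.2 0.4 0.6]
shift [ 0.433   0.0188 -0.0251]
```

Request:
play_rows([
  [100, [0, 0.019, -0.025], [0, 0, 0]],
  [100, [0.08, 0.019, -0.025], [0, 0, 0]],
  [100, [0.16, 0.019, -0.025], [0, 0, 0]],
  [100, [0.24, 0.019, -0.025], [0, 0, 0]],
  [100, [0.31, 0.019, -0.025], [0, 0, 0]],
  [100, [0.36, 0.019, -0.025], [0, 0, 0]],
  [100, [0.4, 0.019, -0.025], [0, 0, 0]],
  [100, [0.42, 0.019, -0.025], [0, 0, 0]],
  [100, [0.42, 0.019, -0.025], [0, 0, 0]],
  [100, [0.42, 0.019, -0.025], [0, 0, 0]],
])

```text
time: 20.3
eef_pos: [0.4688, -0.3867, 0.0194]
tcp_rot: [0.501, -0.5, -0.499, -0.5]
contact_force: [0.8, 0.7, 0.7]
opening: 1.002
```

```bash
python3 - <<'E'
from h import *
go(.4708,-.387,.018)
E
```

```text
t 20.3 tcp [ 0.4688 -0.3867  0.0194] jaw yaw 90.01 xaxis [ 0.001 -0.002 -1.   ] open 1.002 F [0.8 0.7 0.7]
shift [ 0.0046 -0.0067 -0.0011]
```

Request:
play_rows([
  [100, [0.003, -0.006, 0], [0, 0, 0]],
  [60, [0.003, -0.006, 0], [0, 0, 0]],
  [30, [0.003, -0.006, 0], [0, 0, 0]],
  [30, [0.003, -0.006, 0], [0, 0, 0]],
  [30, [0.003, -0.006, 0], [0, 0, 0]],
  [30, [0.003, -0.006, 0], [0, 0, 0]],
  [30, [0.003, -0.006, 0], [0, 0, 0]],
  [30, [0.003, -0.006, 0], [0, 0, 0]],
  [30, [0.003, -0.006, 0], [0, 0, 0]],
], force=60)

```text
time: 21.05
eef_pos: [0.47, -0.3858, 0.0173]
tcp_rot: [-0.5, 0.5, 0.5, 0.5]
contact_force: [0.3, 0.4, 0.7]
opening: 0.3
```

```bash
python3 - <<'E'
from h import *
go(.4708,-.387,.018)
E
```

```text
t 21.05 tcp [ 0.47   -0.3858  0.0173] jaw yaw 90.01 xaxis [-0.  0. -1.] open 0.3 F [0.3 0.4 0.7]
shift [-0.0024 -0.0027 -0.004 ]
```

```bash
python3 - <<'E'
from h import *
s=V("side");t=V("top")
I=np.hstack([cv2.resize(s.img[240:380,270:410],(400,400)),cv2.resize(t.img[190:290,345:445],(400,400))])
cv2.imwrite("pics/g5.png",np.clip(I[:,:,::-1]*1.6,0,255).astype(np.uint8))
E
```

```text
(no output)
```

View pics/g5.png

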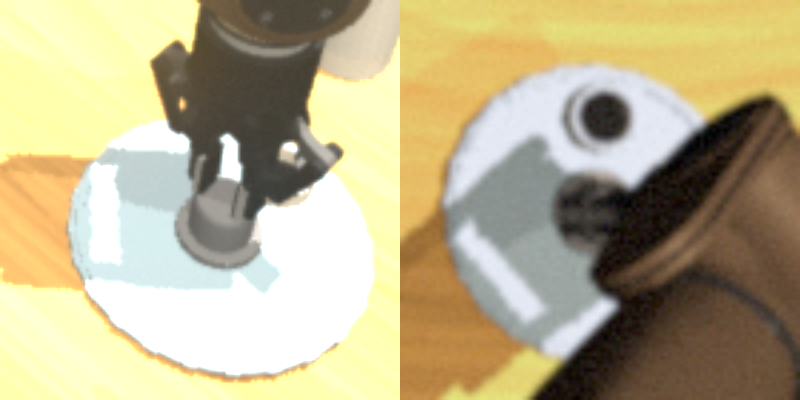

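```bash
python3 - <<'E'
from h import *
s=V("side")
for c in((205,192),(240,217),(258,212)):
    uv=(270+c[0]/2.857,240+c[1]/2.857);d=s.ray(uv)[0]
    for x in(.459,.47,.481): k=(x-s.o[0])/d[0];print(c,x,np.round(s.o+k*d,4))
print(ctrl.get_state()["qpos"])
I=cv2.resize(s.img[275:340,310:390],(800,650),interpolation=cv2.INTER_CUBIC)[:600]
cv2.imwrite("pics/g6.png",np.clip(I[:,:,::-1]*1.5,0,255).astype(np.uint8))
E
```

```text
(205, 192) 0.459 [ 0.459  -0.3792  0.0608]
(205, 192) 0.47 [ 0.47   -0.3734  0.045 ]
(205, 192) 0.481 [ 0.481  -0.3676  0.0292]
(240, 217) 0.459 [ 0.459  -0.4073  0.0611]
(240, 217) 0.47 [ 0.47   -0.4022  0.0453]
(240, 217) 0.481 [ 0.481  -0.397   0.0295]
(258, 212) 0.459 [ 0.459  -0.4185  0.0774]
(258, 212) 0.47 [ 0.47   -0.4136  0.062 ]
(258, 212) 0.481 [ 0.481  -0.4087  0.0466]
[-8.54104920e-01  3.46747305e-01  1.85793292e+00  1.98328312e-06
  9.36988219e-01 -2.42504494e+00]
```

View pics/g6.png

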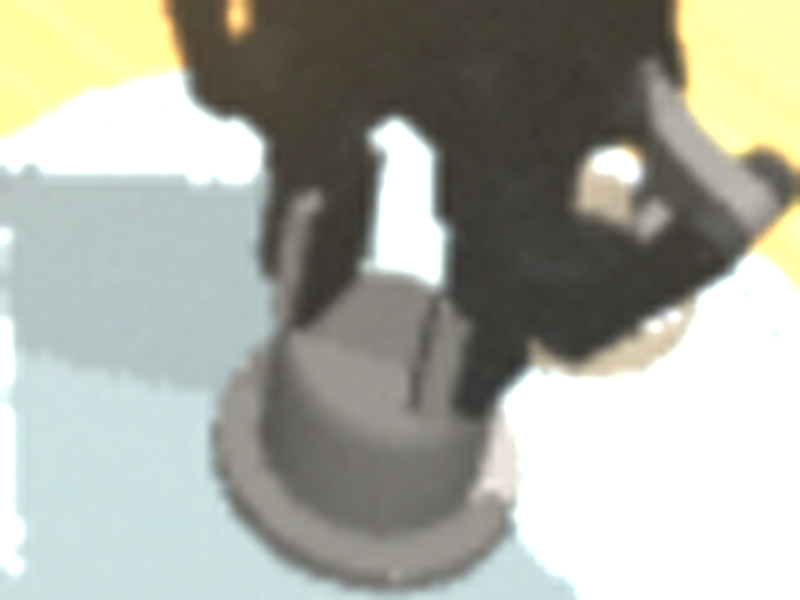

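Request:
play_rows([
  [60, [-0.01, 0, 0], [0, 0, 0]],
  [100, [-0.01, 0, 0], [0, 0, 0]],
  [100, [-0.01, 0, 0], [0, 0, 0]],
  [100, [0, 0, 0], [0, 0, 0]],
  [100, [0.015, 0, 0], [0, 0, 0]],
  [100, [0.03, 0, 0], [0, 0, 0]],
  [100, [0.045, 0, 0], [0, 0, 0]],
  [100, [0.045, 0, 0], [0, 0, 0]],
])

```text
time: 21.87
eef_pos: [0.4691, -0.3849, 0.002]
tcp_rot: [-0.499, 0.5, 0.501, 0.5]
contact_force: [0.4, 0.2, -0.4]
opening: 1.0
```

Request:
play_rows([
  [100, [0.012, 0, 0], [0, 0, 0]],
  [100, [0.025, 0, 0], [0, 0, 0]],
  [100, [0.025, 0, 0], [0, 0, 0]],
])

```text
time: 22.12
eef_pos: [0.4695, -0.3853, -0.0048]
tcp_rot: [-0.499, 0.5, 0.501, 0.5]
contact_force: [0.2, 0.5, -0.7]
opening: 1.0
```

Request:
play_rows([
  [60, [0, 0, 0], [0, 0, 0]],
  [40, [0, 0, 0], [0, 0, 0]],
  [40, [0, 0, 0], [0, 0, 0]],
  [40, [0, 0, 0], [0, 0, 0]],
  [40, [0, 0, 0], [0, 0, 0]],
  [40, [0, 0, 0], [0, 0, 0]],
  [40, [0, 0, 0], [0, 0, 0]],
])

```text
time: 22.7
eef_pos: [0.4704, -0.3863, -0.0029]
tcp_rot: [0.501, -0.5, -0.5, -0.5]
contact_force: [0.1, 0.2, 4.1]
opening: 0.488
```

```bash
python3 - <<'E'
from h import *
go(.4708,-.387,.15)
s=V("side")
I=cv2.resize(s.img[260:340,300:400],(750,600),interpolation=cv2.INTER_CUBIC)
cv2.imwrite("pics/g7.png",np.clip(I[:,:,::-1]*1.5,0,255).astype(np.uint8))
E
```

```text
t 22.7 tcp [ 0.4704 -0.3863 -0.0029] jaw yaw 90.01 xaxis [ 0.001 -0.001 -1.   ] open 0.488 F [0.1 0.2 4.1]
shift [-0.5098 -0.0017 -0.0028]
```

View pics/g7.png

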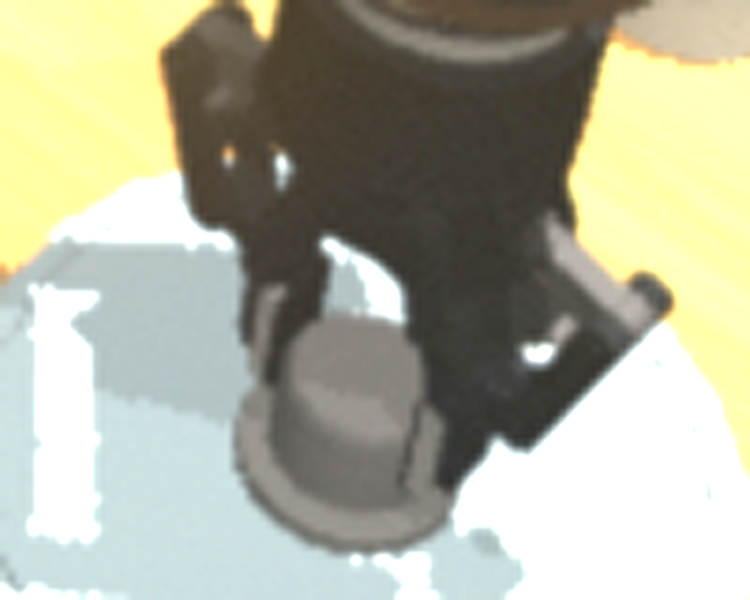

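Request:
play_rows([
  [40, [-0.03, 0, 0], [0, 0, 0]],
  [40, [-0.08, 0, 0], [0, 0, 0]],
  [40, [-0.16, 0, 0], [0, 0, 0]],
  [40, [-0.26, 0, 0], [0, 0, 0]],
  [40, [-0.36, 0, 0], [0, 0, 0]],
  [40, [-0.46, 0, 0], [0, 0, 0]],
  [40, [-0.56, 0, 0], [0, 0, 0]],
  [40, [-0.64, 0, 0], [0, 0, 0]],
  [40, [-0.64, 0, 0], [0, 0, 0]],
])

```text
time: 23.5
eef_pos: [0.472, -0.3879, 0.1948]
tcp_rot: [0.504, -0.5, -0.496, -0.5]
contact_force: [0.9, -1.2, -0.8]
opening: 0.491
```

```bash
python3 - <<'E'
from h import *
go(.4766,.3713,.18)
E
```

```text
t 23.5 tcp [ 0.472  -0.3879  0.1948] jaw yaw 90.02 xaxis [ 0.007 -0.008 -1.   ] open 0.491 F [ 0.9 -1.2 -0.8]
shift [ 0.0295 -0.016   2.5311]
```

Request:
play_rows([
  [40, [0, 0, 0.05], [0, 0, 0]],
  [40, [0, 0, 0.12], [0, 0, 0]],
  [40, [0, 0, 0.2], [0, 0, 0]],
  [40, [0, 0, 0.29], [0, 0, 0]],
  [40, [0, 0, 0.38], [0, 0, 0]],
  [40, [0, 0, 0.48], [0, 0, 0]],
  [40, [0, 0, 0.58], [0, 0, 0]],
  [40, [0, 0, 0.68], [0, 0, 0]],
  [40, [0, 0, 0.78], [0, 0, 0]],
  [40, [0, 0, 0.88], [0, 0, 0]],
])

```text
time: 24.33
eef_pos: [0.4676, -0.1189, 0.1849]
tcp_rot: [-0.498, 0.501, 0.502, 0.499]
contact_force: [-0.0, 0.7, -1.9]
opening: 0.486
```

Request:
play_rows([
  [40, [0, 0, 0.1], [0, 0, 0]],
  [40, [0, 0, 0.2], [0, 0, 0]],
  [40, [0, 0, 0.3], [0, 0, 0]],
  [40, [0, 0, 0.4], [0, 0, 0]],
  [40, [0, 0, 0.5], [0, 0, 0]],
  [40, [0, 0, 0.6], [0, 0, 0]],
  [40, [0, 0, 0.7], [0, 0, 0]],
  [40, [0, 0, 0.8], [0, 0, 0]],
  [40, [0, 0, 0.88], [0, 0, 0]],
  [40, [0, 0, 0.95], [0, 0, 0]],
])

```text
time: 25.17
eef_pos: [0.467, 0.1652, 0.185]
tcp_rot: [-0.499, 0.501, 0.502, 0.498]
contact_force: [0.2, -0.1, -1.8]
opening: 0.488
```

```bash
python3 - <<'E'
from h import *
go(.4766,.3713,.18)
E
```

```text
t 25.17 tcp [0.467  0.1652 0.185 ] jaw yaw 90.09 xaxis [-0.006 -0.    -1.   ] open 0.488 F [ 0.2 -0.1 -1.8]
shift [ 0.0162 -0.0333  0.6871]
```

Request:
play_rows([
  [40, [0, -0.01, 0.1], [0, 0, 0]],
  [40, [0, -0.02, 0.2], [0, 0, 0]],
  [40, [0, -0.02, 0.3], [0, 0, 0]],
  [40, [0, -0.02, 0.4], [0, 0, 0]],
  [40, [0, -0.02, 0.5], [0, 0, 0]],
  [40, [0, -0.02, 0.58], [0, 0, 0]],
  [40, [0, -0.02, 0.64], [0, 0, 0]],
  [40, [0, -0.02, 0.68], [0, 0, 0]],
  [40, [0, -0.02, 0.68], [0, 0, 0]],
  [40, [0, -0.02, 0.68], [0, 0, 0]],
])

```text
time: 26.0
eef_pos: [0.4745, 0.3667, 0.1862]
tcp_rot: [-0.5, 0.501, 0.501, 0.498]
contact_force: [-0.1, 0.0, -2.8]
opening: 0.489
```

```bash
python3 - <<'E'
from h import *
go(.4766,.3713,.131)
E
```

```text
t 26.0 tcp [0.4745 0.3667 0.1862] jaw yaw 90.08 xaxis [-0.003 -0.002 -1.   ] open 0.489 F [-0.1  0.  -2.8]
shift [ 0.1839 -0.0078  0.0156]
```

Request:
play_rows([
  [40, [0, -0.006, 0.014], [0, 0, 0]],
  [40, [0, -0.006, 0.014], [0, 0, 0]],
  [40, [0.04, -0.006, 0.014], [0, 0, 0]],
  [40, [0.08, -0.006, 0.014], [0, 0, 0]],
  [40, [0.11, -0.006, 0.014], [0, 0, 0]],
  [40, [0.13, -0.006, 0.014], [0, 0, 0]],
  [40, [0.13, -0.006, 0.014], [0, 0, 0]],
  [40, [0.13, -0.006, 0.014], [0, 0, 0]],
])

```text
time: 26.67
eef_pos: [0.4772, 0.371, 0.1482]
tcp_rot: [-0.5, 0.501, 0.5, 0.499]
contact_force: [0.3, 0.1, -2.0]
opening: 0.492
```

```bash
python3 - <<'E'
from h import *
go(.4766,.3713,.131)
t=V("top")
# lid plate on its clear (right/far) side
b=t.blob(t.mask((0,0,60),(179,75,255),(55,180,165,290)))
print(b.min(0),b.max(0));c=t.cast(b,.156);c=c[(c[:,0]>.5)];print(circ(c,.103),circ(c))
s=V("side")
I=np.hstack([cv2.resize(s.img[60:210,50:250],(400,300)),cv2.resize(t.img[160:310,30:230],(400,300))])
cv2.imwrite("pics/g8.png",np.clip(I[:,:,::-1]*1.5,0,255).astype(np.uint8))
E
```

```text
t 26.67 tcp [0.4772 0.371  0.1482] jaw yaw 90.0 xaxis [-0.002 -0.001 -1.   ] open 0.492 F [ 0.3  0.1 -2. ]
shift [0.0573 0.002  0.001 ]
[ 73 193] [144 278]
(array([0.4763, 0.3681, 0.103 ]), np.float64(0.0033)) (array([0.5294, 0.3576, 0.0609]), np.float64(0.0107))
```

View pics/g8.png

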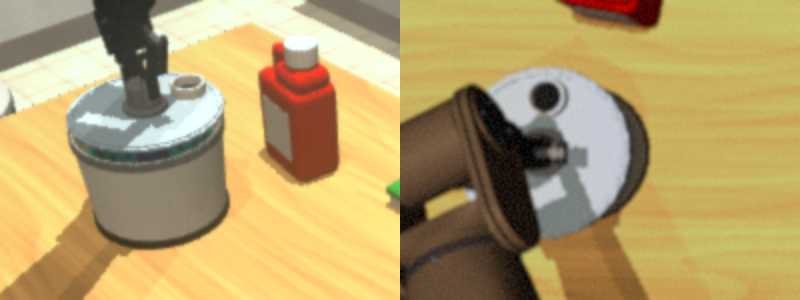

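Lid hovers level and centred over the tub (9 mm gap). Lower slowly.

Request:
play_rows([
  [40, [0.01, 0.002, 0], [0, 0, 0]],
  [40, [0.02, 0.002, 0], [0, 0, 0]],
  [40, [0.028, 0.002, 0], [0, 0, 0]],
  [40, [0.036, 0.002, 0], [0, 0, 0]],
  [40, [0.044, 0.002, 0], [0, 0, 0]],
  [40, [0.05, 0.002, 0], [0, 0, 0]],
  [40, [0.055, 0.002, 0], [0, 0, 0]],
  [40, [0.055, 0.002, 0], [0, 0, 0]],
  [40, [0.055, 0.002, 0], [0, 0, 0]],
])

```text
time: 27.52
eef_pos: [0.477, 0.3714, 0.1326]
tcp_rot: [-0.5, 0.5, 0.5, 0.5]
contact_force: [0.7, -0.3, -2.2]
opening: 0.489
```

Request:
play_rows([
  [40, [0.004, 0, 0], [0, 0, 0]],
  [40, [0.007, 0, 0], [0, 0, 0]],
  [40, [0.007, 0, 0], [0, 0, 0]],
])

```text
time: 27.77
eef_pos: [0.4773, 0.3715, 0.1313]
tcp_rot: [-0.5, 0.5, 0.5, 0.5]
contact_force: [-1.0, -0.6, 1.0]
opening: 0.49
```

Request:
play_rows([
  [40, [0.004, 0, 0], [0, 0, 0]],
  [40, [0.004, 0, 0], [0, 0, 0]],
  [55, [0.002, 0, 0], [0, 0, 0]],
  [70, [0, 0, 0], [0, 0, 0]],
  [90, [0, 0, 0], [0, 0, 0]],
  [90, [0, 0, 0], [0, 0, 0]],
  [90, [-0.1, 0, 0], [0, 0, 0]],
  [90, [-0.2, 0, 0], [0, 0, 0]],
  [90, [-0.3, 0, 0], [0, 0, 0]],
  [90, [-0.4, 0, 0], [0, 0, 0]],
])

```text
time: 28.6
eef_pos: [0.4769, 0.3713, 0.2516]
tcp_rot: [-0.5, 0.5, 0.5, 0.5]
contact_force: [0.2, -0.5, 0.5]
opening: 0.901
```

Request:
play_rows([
  [90, [0, -0.06, -0.11], [0, 0, 0]],
  [90, [0, -0.12, -0.22], [0, 0, 0]],
  [90, [0, -0.18, -0.34], [0, 0, 0]],
  [90, [0, -0.24, -0.46], [0, 0, 0]],
  [90, [0, -0.3, -0.58], [0, 0, 0]],
  [90, [0, -0.36, -0.7], [0, 0, 0]],
  [90, [0, -0.42, -0.8], [0, 0, 0]],
  [90, [0, -0.45, -0.9], [0, 0, 0]],
  [90, [0, -0.45, -0.9], [0, 0, 0]],
  [90, [0, -0.45, -0.9], [0, 0, 0]],
])

```text
time: 29.43
eef_pos: [0.6125, 0.0998, 0.2501]
tcp_rot: [-0.499, 0.501, 0.499, 0.501]
contact_force: [-0.3, 0.6, 0.5]
opening: 0.903
```

```bash
python3 - <<'E'
from h import *
go(.677,-.0402,.07)
t=V("top");s=V("side")
b=t.blob(t.mask((0,0,95),(179,70,255),(55,180,165,290)));print(b.min(0),b.max(0))
c=t.cast(b,.147);l=c[c[:,1]>.37];print("lid",circ(l,.103),circ(l))
m=t.mask((0,0,0),(179,255,60),(90,195,125,222));h=t.blob(m);print("hole",len(h),h.mean(0),t.cast(h.mean(0),.164))
for z in(.015,.0175):
  for v,lo in((t,(24,150,80)),(s,(24,150,80))):
    q=v.blob(v.mask(lo,(35,255,255)));print(q.min(0),q.max(0),circ(v.cast(q,z)))
I=np.hstack([cv2.resize(s.img[150:210,250:330],(400,300)),cv2.resize(t.img[150:186,246:294],(400,300),interpolation=2)])
J=np.hstack([cv2.resize(s.img[70:220,50:250],(400,300)),cv2.resize(t.img[160:310,30:230],(400,300))])
cv2.imwrite("pics/g9.png",np.clip(np.vstack([I,J])[:,:,::-1]*1.5,0,255).astype(np.uint8))
E
```

```text
t 29.43 tcp [0.6125 0.0998 0.2501] jaw yaw 89.82 xaxis [-0.001  0.    -1.   ] open 0.903 F [-0.3  0.6  0.5]
shift [ 0.6001 -0.2171 -0.4662]
[ 61 194] [146 278]
lid (array([0.4779, 0.3715, 0.103 ]), np.float64(0.0005)) (array([0.4779, 0.3714, 0.103 ]), np.float64(0.0005))
hole 35 [104.4        208.31428571] [[0.54415193 0.36596069]]
[260 158] [279 177] (array([ 0.6771, -0.0406,  0.0271]), np.float64(0.0006))
[275 181] [295 200] (array([ 0.6806, -0.0383,  0.0288]), np.float64(0.0021))
[260 158] [279 177] (array([ 0.6767, -0.0405,  0.027 ]), np.float64(0.0006))
[275 181] [295 200] (array([ 0.6783, -0.0403,  0.0287]), np.float64(0.0021))
```

View pics/g9.png

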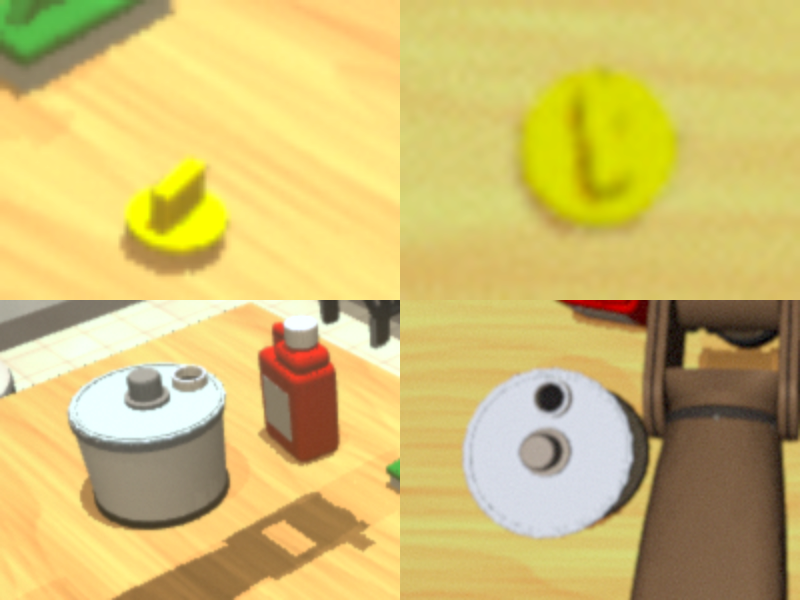

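Request:
play_rows([
  [90, [0, -0.06, -0.12], [-0.06, 0, 0]],
  [70, [0, -0.12, -0.24], [-0.06, 0, 0]],
  [70, [0, -0.18, -0.36], [-0.06, 0, 0]],
  [70, [0, -0.213, -0.466], [-0.06, 0, 0]],
  [70, [0.1, -0.213, -0.466], [-0.06, 0, 0]],
  [70, [0.2, -0.213, -0.466], [-0.06, 0, 0]],
  [70, [0.3, -0.213, -0.466], [-0.06, 0, 0]],
  [70, [0.4, -0.213, -0.466], [-0.06, 0, 0]],
  [70, [0.5, -0.213, -0.466], [-0.06, 0, 0]],
  [70, [0.5, -0.213, -0.466], [-0.06, 0, 0]],
])

```text
time: 30.37
eef_pos: [0.6707, -0.0354, 0.0924]
tcp_rot: [-0.519, 0.478, 0.528, 0.473]
contact_force: [-2.6, 0.4, -0.8]
opening: 0.702
```

Request:
play_rows([
  [70, [0, 0, 0], [0, 0, 0]],
  [70, [0, 0, 0], [0, 0, 0]],
  [70, [0, 0, 0], [0, 0, 0]],
])

```text
time: 30.62
eef_pos: [0.6781, -0.0381, 0.1042]
tcp_rot: [0.525, -0.475, -0.522, -0.477]
contact_force: [0.0, -0.9, -0.6]
opening: 0.7
```

```bash
python3 - <<'E'
from h import *
go(.677,-.0405,-.005)
E
```

```text
t 30.62 tcp [ 0.6781 -0.0381  0.1042] jaw yaw 95.46 xaxis [ 0.005 -0.001 -1.   ] open 0.7 F [ 0.  -0.9 -0.6]
shift [ 0.3639  0.0063 -0.0072]
```

Request:
play_rows([
  [70, [0.05, 0.005, -0.007], [0, 0, 0]],
  [70, [0.1, 0.005, -0.007], [0, 0, 0]],
  [70, [0.15, 0.005, -0.007], [0, 0, 0]],
  [70, [0.2, 0.005, -0.007], [0, 0, 0]],
  [70, [0.24, 0.005, -0.007], [0, 0, 0]],
  [70, [0.28, 0.005, -0.007], [0, 0, 0]],
  [70, [0.31, 0.005, -0.007], [0, 0, 0]],
  [70, [0.33, 0.005, -0.007], [0, 0, 0]],
  [70, [0.34, 0.005, -0.007], [0, 0, 0]],
  [70, [0.34, 0.005, -0.007], [0, 0, 0]],
], force=30)

```text
time: 31.45
eef_pos: [0.6744, -0.0405, -0.0022]
tcp_rot: [-0.523, 0.476, 0.523, 0.476]
contact_force: [0.2, -0.6, 0.1]
opening: 0.699
```

```bash
python3 - <<'E'
from h import *
go(.677,-.0405,-.005)
E
```

```text
t 31.45 tcp [ 0.6744 -0.0405 -0.0022] jaw yaw 95.41 xaxis [-0.001  0.    -1.   ] open 0.699 F [ 0.2 -0.6  0.1]
shift [ 0.0092 -0.0088 -0.0008]
```

Request:
play_rows([
  [40, [0.004, -0.008, 0], [0, 0, 0]],
  [25, [0.004, -0.008, 0], [0, 0, 0]],
  [15, [0.004, -0.008, 0], [0, 0, 0]],
  [5, [0.004, -0.008, 0], [0, 0, 0]],
  [0, [0.004, -0.008, 0], [0, 0, 0]],
  [0, [0.004, -0.008, 0], [0, 0, 0]],
  [0, [0.004, -0.008, 0], [0, 0, 0]],
  [0, [0.004, -0.008, 0], [0, 0, 0]],
  [0, [0.004, -0.008, 0], [0, 0, 0]],
  [0, [0.004, -0.008, 0], [0, 0, 0]],
])

```text
time: 32.28
eef_pos: [0.6778, -0.0405, -0.0017]
tcp_rot: [0.524, -0.476, -0.523, -0.476]
contact_force: [0.1, -0.7, 3.6]
opening: 0.126
```

```bash
python3 - <<'E'
from h import *
go(.677,-.0405,-.005)
E
```

```text
t 32.28 tcp [ 0.6778 -0.0405 -0.0017] jaw yaw 95.41 xaxis [ 0.002 -0.    -1.   ] open 0.126 F [ 0.1 -0.7  3.6]
shift [0.0109 0.0027 0.0003]
```

Request:
play_rows([
  [0, [-0.05, 0, 0], [0, 0, 0]],
  [0, [-0.13, 0, 0], [0, 0, 0]],
  [0, [-0.23, 0, 0], [0, 0, 0]],
  [0, [-0.33, 0, 0], [0, 0, 0]],
  [0, [-0.43, 0, 0], [0, 0, 0]],
  [0, [-0.53, 0, 0], [0, 0, 0]],
  [0, [-0.63, 0, 0], [0, 0, 0]],
  [0, [-0.73, 0, 0], [0, 0, 0]],
  [0, [-0.76, 0, 0], [0, 0, 0]],
  [0, [-0.76, 0, 0], [0, 0, 0]],
])

```text
time: 33.12
eef_pos: [0.6786, -0.0406, 0.2297]
tcp_rot: [0.525, -0.475, -0.521, -0.477]
contact_force: [0.7, 0.5, -0.7]
opening: 0.126
```

```bash
python3 - <<'E'
from h import *
go(.544,.3678,.225)
s=V("side");t=V("top")
q=t.blob(t.mask((24,150,80),(35,255,255)));print(q.min(0),q.max(0),circ(t.cast(q,.23+.017)))
q=s.blob(s.mask((24,150,80),(35,255,255)));print(q.min(0),q.max(0),s.proj([[.677,-.0405,.24],[.677,-.0405,.26]]))
E
```

```text
t 33.12 tcp [ 0.6786 -0.0406  0.2297] jaw yaw 95.42 xaxis [ 0.007 -0.001 -1.   ] open 0.126 F [ 0.7  0.5 -0.7]
shift [0.0109 0.3182 1.3977]
[210 154] [210 154] (array([0.7049, 0.144 , 0.0551]), np.float64(0.0))
[280 105] [301 123] [[289.42485848 118.59194566]
 [289.90171157 110.99741785]]
```

Request:
play_rows([
  [0, [0, 0.02, 0.1], [0, 0, 0]],
  [0, [0, 0.045, 0.2], [0, 0, 0]],
  [0, [0, 0.07, 0.3], [0, 0, 0]],
  [0, [0, 0.09, 0.4], [0, 0, 0]],
  [0, [0, 0.115, 0.5], [0, 0, 0]],
  [0, [0, 0.135, 0.6], [0, 0, 0]],
  [0, [0, 0.16, 0.7], [0, 0, 0]],
  [0, [0, 0.18, 0.8], [0, 0, 0]],
  [0, [0, 0.205, 0.9], [0, 0, 0]],
  [0, [0, 0.23, 1.0], [0, 0, 0]],
])

```text
time: 34.05
eef_pos: [0.5777, 0.2526, 0.2211]
tcp_rot: [-0.522, 0.478, 0.524, 0.474]
contact_force: [0.2, 0.2, -0.9]
opening: 0.124
```

Request:
play_rows([
  [0, [0, 0.02, 0.1], [0, 0, 0]],
  [0, [0, 0.045, 0.2], [0, 0, 0]],
  [0, [0, 0.07, 0.3], [0, 0, 0]],
  [0, [0, 0.09, 0.37], [0, 0, 0]],
  [0, [0, 0.09, 0.395], [0, 0, 0]],
  [0, [0, 0.09, 0.395], [0, 0, 0]],
  [0, [0, 0.09, 0.395], [0, 0, 0]],
])

```text
time: 34.63
eef_pos: [0.5415, 0.3664, 0.223]
tcp_rot: [-0.523, 0.477, 0.523, 0.474]
contact_force: [0.2, 0.4, -0.6]
opening: 0.125
```

```bash
python3 - <<'E'
from h import *
go(.544,.3678,.17)
s=V("side");t=V("top")
I=np.hstack([cv2.resize(s.img[50:150,60:195],(400,300)),cv2.resize(t.img[180:270,50:170],(400,300))])
cv2.imwrite("pics/h1.png",np.clip(I[:,:,::-1]*1.5,0,255).astype(np.uint8))
q=s.blob(s.mask((24,150,60),(35,255,255)));print(q.min(0),q.max(0),len(q))
E
```

```text
t 34.63 tcp [0.5415 0.3664 0.223 ] jaw yaw 95.43 xaxis [-0.003 -0.002 -1.   ] open 0.125 F [ 0.2  0.4 -0.6]
shift [ 0.1767 -0.0093  0.0043]
[130  71] [148  85] 94
```

View pics/h1.png

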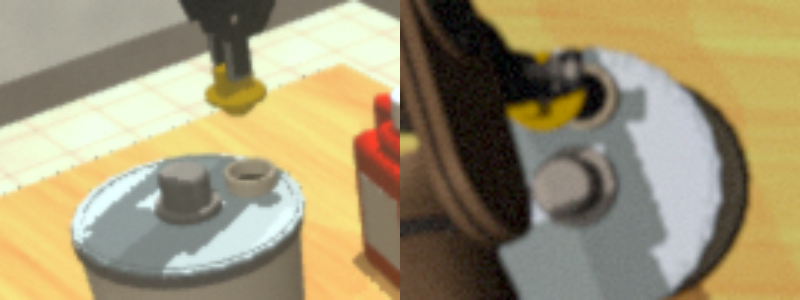

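```bash
python3 - <<'E'
from h import *
s=V("side");t=V("top")
print("neck pred",s.proj([[.544,.3678,.164],[.544,.366,.164],[.5437,.3695,.164]]),"seen x 144.4")
z=.2247
print("flange pred",s.proj([[.5415,.3664,z+.0165]]))
q=s.blob(s.mask((24,150,60),(35,255,255)));
for v in range(q[:,1].min(),q[:,1].max()+1):
    r=q[q[:,1]==v,0];print(v,r.min(),r.max(),end="; ")
# dark hole blob in side
m=s.mask((0,0,0),(179,255,95),(136,100,154,116));print(s.hsv[104:114,136:154,2])
E
```

```text
neck pred [[143.83004717 105.59449003]
 [144.21123487 105.82570985]
 [143.37948263 105.4144298 ]] seen x 144.4
flange pred [[139.28936898  80.14180937]]
76 133 135; 77 133 147; 78 134 148; 79 133 149; 80 130 149; 81 130 149; 82 131 148; 83 132 147; 84 135 145; 85 135 140; 86 140 140; [[ 93 100 110 106  98  98  99  99  99  99 100 101 101 101 113 129 144 161]
 [ 99 110  97  91  90  92  95  96  97  97  99  98  98  94  96 112 125 143]
 [111  97  84  85  90  93  94  96  97  99  99  99  95  93  93 111 116 103]
 [113  95  81  84  89  89  92  92  94  96  97  96  93  93 100 122 108  89]
 [111 104  89  87  84  72  67  62  61  62  62  65  71  93 114 117  92  85]
 [ 95 113 112 101  79  64  63  61  59  63  71  78 107 105  98  93  83  83]
 [ 86  95 104 106 111 111 111 113 113 109 107  97  99  95  91  86  87  90]
 [ 86  89  94  99 100 102 103 104 102 102 100  97  93  91  88  86  89 105]
 [ 87  89  92  95  97  97  98  99  99  99  97  96  94  91  88  86 100 142]
 [ 92  92  92  95  96  97  99  97  99  97  97  95  94  90  88  92 136 151]]
```

Request:
play_rows([
  [0, [0, -0.008, 0.005], [0, 0, 0]],
  [0, [0.04, -0.008, 0.005], [0, 0, 0]],
  [0, [0.08, -0.008, 0.005], [0, 0, 0]],
  [0, [0.12, -0.008, 0.005], [0, 0, 0]],
  [0, [0.15, -0.008, 0.005], [0, 0, 0]],
  [0, [0.165, -0.008, 0.005], [0, 0, 0]],
  [0, [0.165, -0.008, 0.005], [0, 0, 0]],
  [0, [0.165, -0.008, 0.005], [0, 0, 0]],
])

```text
time: 35.5
eef_pos: [0.5441, 0.3689, 0.1753]
tcp_rot: [-0.523, 0.476, 0.523, 0.476]
contact_force: [0.5, -0.4, 0.8]
opening: 0.131
```

```bash
python3 - <<'E'
from h import *
go(.544,.3678,.148)
E
```

```text
t 35.5 tcp [0.5441 0.3689 0.1753] jaw yaw 95.41 xaxis [-0.001 -0.    -1.   ] open 0.131 F [ 0.5 -0.4  0.8]
shift [ 0.0911  0.0006 -0.0035]
```

Request:
play_rows([
  [0, [0, 0, -0.003], [0, 0, 0]],
  [0, [0.015, 0, -0.003], [0, 0, 0]],
  [0, [0.03, 0, -0.003], [0, 0, 0]],
  [0, [0.04, 0, -0.003], [0, 0, 0]],
  [0, [0.05, 0, -0.003], [0, 0, 0]],
  [0, [0.06, 0, -0.003], [0, 0, 0]],
  [0, [0.06, 0, -0.003], [0, 0, 0]],
])

```text
time: 36.08
eef_pos: [0.5439, 0.3678, 0.1568]
tcp_rot: [-0.523, 0.476, 0.523, 0.475]
contact_force: [0.2, 0.8, -1.2]
opening: 0.132
```

Request:
play_rows([
  [0, [0.008, 0, 0], [0, 0, 0]],
  [0, [0.016, 0, 0], [0, 0, 0]],
  [0, [0.022, 0, 0], [0, 0, 0]],
  [0, [0.027, 0, 0], [0, 0, 0]],
  [0, [0.031, 0, 0], [0, 0, 0]],
  [0, [0.031, 0, 0], [0, 0, 0]],
  [0, [0.031, 0, 0], [0, 0, 0]],
])

```text
time: 36.67
eef_pos: [0.5445, 0.368, 0.1487]
tcp_rot: [0.523, -0.476, -0.523, -0.476]
contact_force: [-0.7, -1.0, -0.0]
opening: 0.129
```

Request:
play_rows([
  [0, [0.004, 0, 0], [0, 0, 0]],
  [0, [0.008, 0, 0], [0, 0, 0]],
  [0, [0.008, 0, 0], [0, 0, 0]],
  [0, [0.008, 0, 0], [0, 0, 0]],
])

```text
time: 37.0
eef_pos: [0.5447, 0.3681, 0.1484]
tcp_rot: [0.523, -0.476, -0.523, -0.476]
contact_force: [-1.9, -1.6, 6.1]
opening: 0.129
```

Request:
play_rows([
  [16, [-0.002, 0, 0], [0, 0, 0]],
  [25, [-0.002, 0, 0], [0, 0, 0]],
  [40, [-0.002, 0, 0], [0, 0, 0]],
  [50, [-0.002, 0, 0], [0, 0, 0]],
  [50, [-0.002, 0, 0], [0, 0, 0]],
  [50, [-0.08, 0, 0], [0, 0, 0]],
  [50, [-0.18, 0, 0], [0, 0, 0]],
  [50, [-0.3, 0, 0], [0, 0, 0]],
  [50, [-0.4, 0, -0.1], [0, 0, 0]],
  [50, [-0.4, 0, -0.2], [0, 0, 0]],
])

```text
time: 37.83
eef_pos: [0.5529, 0.3101, 0.275]
tcp_rot: [0.526, -0.471, -0.522, -0.479]
contact_force: [0.9, -0.8, 1.2]
opening: 0.504
```

Request:
play_rows([
  [50, [0, 0, -0.12], [0, 0, 0]],
  [50, [0, 0, -0.24], [0, 0, 0]],
  [50, [0, 0, -0.36], [0, 0, 0]],
  [50, [0, 0, -0.48], [0, 0, 0]],
  [50, [0, 0, -0.6], [0, 0, 0]],
  [50, [0, 0, -0.72], [0, 0, 0]],
  [50, [0, 0, -0.8], [0, 0, 0]],
  [50, [0, 0, -0.8], [0, 0, 0]],
  [50, [0, 0, -0.8], [0, 0, 0]],
])

```text
time: 38.58
eef_pos: [0.5727, 0.0684, 0.266]
tcp_rot: [-0.522, 0.477, 0.523, 0.477]
contact_force: [-0.3, 0.7, -0.6]
opening: 0.499
```

```bash
python3 - <<'E'
from h import *
go(.544,.3678,.148)
s=V("side");t=V("top")
q=t.blob(t.mask((24,150,80),(35,255,255)));print("flange",circ(t.cast(q,.166)))
b=t.blob(t.mask((0,0,95),(179,70,255),(55,180,165,290)));c=t.cast(b,.147);l=c[c[:,1]>.37];print("lid",circ(l,.103),circ(l))
u=s.blob(s.mask((24,150,60),(35,255,255)));print("side",u.min(0),u.max(0),s.proj([[.544,.368,.167],[.544,.368,.195]]))
I=np.hstack([cv2.resize(s.img[60:210,50:250],(400,300)),cv2.resize(t.img[90:300,40:320],(400,300))])
J=np.hstack([cv2.resize(s.img[80:140,90:170],(400,300)),cv2.resize(t.img[190:280,50:170],(400,300))])
cv2.imwrite("pics/h2.png",np.clip(np.vstack([I,J])[:,:,::-1]*1.4,0,255).astype(np.uint8))
E
```

```text
t 38.58 tcp [0.5727 0.0684 0.266 ] jaw yaw 95.25 xaxis [-0.     0.001 -1.   ] open 0.499 F [-0.3  0.7 -0.6]
shift [0.3939 0.0039 1.0025]
flange (array([0.5442, 0.3668, 0.0245]), np.float64(0.0006))
lid (array([0.4778, 0.3715, 0.103 ]), np.float64(0.0005)) (array([0.4778, 0.3713, 0.1032]), np.float64(0.0005))
side [135 100] [153 110] [[143.63587965 104.59763267]
 [142.19704197  95.3952215 ]]
```

View pics/h2.png

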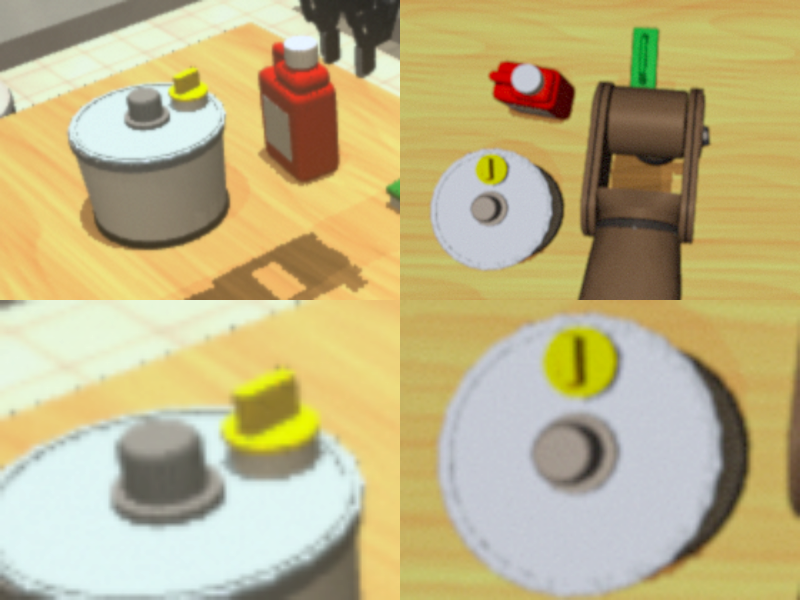

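All four parts are home: the flange sits flat on the neck, the lid is level on the rim, and the jug and brush have not moved. The gripper is clear, so I'm handing in.

```bash
python3 -c "
from plant import ctrl
print(ctrl.sign_off())"
```

```text
the job is handed in; nothing more can be done
None
```

The washer is back together on the tub and handed in at about 39 s of robot time. I placed the basket, agitator, lid and stopper in that order, lowered each to light contact (under 8 N) and then let go.

**Final checks:**
- **Lid:** it fits the tub's rim at (0.478, 0.371), with a measured radius of 103 mm as it should be. It stopped at its expected height to within about 1 mm.
- **Stopper:** its flange sits flat on the neck at (0.544, 0.367), 66 mm from the lid's centre as it should be.
- **Basket and agitator:** each stopped at its expected height to within about 1 mm. The pictures taken before the lid went on showed both seated upright.
- **Bystanders:** the jug and brush look undisturbed in the last picture. The white bottle was outside that crop, so I did not check it again at the end; the arm was not planned to come near it.

**What disagreed:**
- **Finger height:** the fingers end roughly 30 mm above the reported TCP, judged from the pictures and from where they touched things. The first basket grip therefore closed on the post's cone, and the first lid grip closed above the knob. I reopened and lowered both times, and nothing moved.
- **Neck position:** my two readings of the neck differed by about 3 mm, so I aimed between them. The stopper went in with no side force to speak of.

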